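Chock the packed gauges and clamp the chock to the tote

TASK

Fill the gap in the packed tote: stand the wooden chock with the thin upright on the tote's floor, between the carton of gauges and the metal stake, its upright against the stake. Then squeeze the sprung clamp open and clip it from above over stake and upright together, pressing it down until its hinge bar is felt to bear on the top of the stake, firmly but gently (about 10 N), and let go so that it stays there pinching both. Leave the loose gauge and the plain block where they are.

Things in the scene. Friction and masses are not known exactly. Their poses are not given: they have to be found in the camera images.
- tote: Low orange tray, fixed, 220 x 170 x 75 mm (its x, y, z), walls and floor 5 mm. Origin: centre of its underside, z up; its -x end has the stake. In it lies a loose carton with two round gauges (165 x 140 mm, 66 mm high, 0.9 kg) towards the +x end, leaving a gap of 36 to 41 mm to the inner face of the -x end wall (that face at x = -105 mm).
- stake_foot (a point): Middle of the stake's thickness and width at the height of the tote's rim, axes as the tote. The stake is a bare metal strip, part of the tote, 9 mm thick in x (tote x -114 to -105 mm), 30 mm wide in y. Its top is set anew each time, anywhere 130 to 148 mm above the tote's underside (55 to 73 mm above this point), and is not measured: feel for it. Rigid: press with 5 to 25 N.
- chock_grip (a point): The chock, loose, 0.16 kg, stands upright: wooden block 32 x 44 x 45 mm (x, y, z) with a plywood upright 6 mm thick in x, 44 mm wide in y, flush with the block's -x face. This point: middle of the upright, 98 mm above the underside; grip across y. In place: axes as the tote's, this point 103 mm above the tote's underside, at tote y = 0, x = -102 mm (touching the stake) to -98 mm.
- chock_top (a point): Middle of the top edge of the chock's upright, 118 mm above the chock's underside; always 7 to 25 mm lower than the top of the stake once in place.
- clamp_bar: The sprung clamp's hinge bar, steel, 10 mm thick, 32 mm long. Origin: its centre, on the hinge axis; x along the axis, y the direction in which handles and jaws open and close. The clamp, loose, 0.14 kg, dark, 26 mm wide in x, stands on its jaws, the bar's centre 46 mm up. The axes belong to one half of the clamp: they lean 0.33 rad about x when it is squeezed open.
- clamp_handles (a point): Point between the handles, 36 mm above the bar's centre while the clamp is shut (leans with one half). The handles are flat plates leaning apart, 16 to 50 mm from the hinge, 57 mm over their tops. Grip them here across y: squeezing (8 N, at last 14 N) brings them upright and parallel, 25 mm over their backs, at a firm stop. Below, 14 mm above the bar, a ledge sticks out 11 mm from each: finger tips bear on it.
- clamp_jaw (a joint): Opening angle, rad: 0 shut, 0.66 squeezed to the stop; about 0.19 when pinching 9 mm, 0.33 pinching 15 mm (stake and upright). A spring shuts it. Round rubber jaw tips, 10 mm thick, centres 41 mm below the bar's centre, 2 mm apart shut and 28 mm apart at the stop; the open jaws reach 31 mm to either side. Bar's underside to jaw tips' middle: 36 mm.
- loose_gauge: A loose round gauge, 84 mm across and 51 mm high, black with a bright rim, standing on the bench. Origin: centre of its underside. Bystander.
- plain_block: A plain wooden block 32 x 44 x 45 mm without an upright, on the bench. Origin: centre of its underside. Bystander.
Not all that is in view belongs to the job. There is more than one size of the part that bears chock_grip; the job needs the smallest.

How it is judged (in metres and radians):
On the way, in this order (a step that is already met when the one before it is completed fails the run):
1. the chock stands in the gap on the tote's floor (z of chock_grip in the frame of tote between 0.098 and 0.107 m and x of chock_grip in the frame of tote between -0.106 and -0.094 m and y of chock_grip in the frame of tote between -0.015 and 0.015 m and angle between chock_grip's own z axis and vertical below 0.12 rad), for 0.2 s.
2. the clamp's hinge bar is pressed on the top of the stake with at least 3 N (contact force between clamp_bar and tote above 3 N and z of clamp_bar in the frame of tote above 0.125 m and z of chock_grip in the frame of tote below 0.107 m), for 0.15 s.
At the end, for the whole second after the job is handed in: Chock upright (0.12 rad) on the tote floor (4 mm), upright within 5 mm of the stake, 15 mm in y; clamp released, at rest, pinching stake and upright together (angle 0.25-0.47), bar over them (12 mm in x, 18 mm in y), 130-159 mm above the tote's underside (z of chock_grip in the frame of tote between 0.098 and 0.107 m and x of chock_grip in the frame of tote between -0.106 and -0.097 m and y of chock_grip in the frame of tote between -0.015 and 0.015 m and angle between chock_grip's own z axis and vertical below 0.12 rad and value of joint clamp_jaw between 0.25 and 0.47 rad and z of clamp_bar in the frame of tote between 0.13 and 0.159 m and x of clamp_bar in the frame of tote between -0.117 and -0.093 m and y of clamp_bar in the frame of tote between -0.018 and 0.018 m and linear speed of clamp_bar below 0.02 m/s); the robot touches nothing.
It fails at once if the clamp's bar is forced onto the stake with more than 50 N (contact force between clamp_bar and tote above 50 N).
It fails at once if the loose gauge is moved by more than 25 mm (distance of loose_gauge from where it was at the start of the episode above 0.025 m).
It fails at once if the plain block is moved by more than 25 mm (distance of plain_block from where it was at the start of the episode above 0.025 m).
It also fails if it takes over 61 s, if anything falls off the work surface, if the arm or the gripper's body presses on something with over 40 N, if the wrist force passes 120 N, or if a joint passes its speed limit or range.

ROBOT

A 6-joint arm with a two-finger parallel gripper is mounted at the origin on the work surface. World frame = base frame: x ahead of the robot, y to its left, z up, the work surface at z = 0. Lengths are in mm, angles in rad, forces in N, time in s.
With the tool pointing down it reaches from about 350 to 875 mm from the base axis. Payload 4.2 kg.
Tool frame: the origin (TCP) lies at the very end of the fingers, on their centre line; the grasp point (between the pads) lies 19 mm behind it; z points along the fingers, y is the direction in which the jaws open and shut (so a half turn about z gives the same grasp; the last joint's range is limited). The gripper opens to 85 mm and grips with 20 to 120 N. Pads are 22 mm wide; open, the fingers measure 114 mm over their backs; the gripper's body (76 mm by 85 mm) begins 54 mm behind the grasp point. The pads swing forward as they close: fully open they stand 13 mm farther back than shut.
Start: joints at [0.259, 0.385, 0.008, 0, -1.194, -0.259], TCP at [624.979, 0.025, 231.312] pointing down, gripper open.
Joint ranges: [-3.14, 3.14], [-1.21, 2.06], [-1.07, 1.41], [-3.16, 2.05], [-2.99, -0.16], [-3.1, 3.1]. Speed limits (rad/s): [2.79, 2.79, 3.14, 3.14, 3.14, 3.14].

INTERFACE

Orientations are given as a unit quaternion [x, y, z, w].
In Python, from bench import read_state, get_image, camera_params, job_done gives the robot as it stands.
- The arm moves only by the tool send_rows, never from a script. Its arguments are lists of equal length, an entry for each row: "translation": the shift along the tool's x, y, z in m, a list of three; "yaw": the turn about the tool's z in degrees; "fingers": the closure in counts, from 0 (fully open) to 255 (shut). A call has 1 to 12 rows; each row is the pose to reach, as a shift and turn from the pose measured when the call began, along the tool's axes at that moment; what a row does not reach only later rows make up. A row lasts 1/10 s, in which the tool goes at most 50 mm and 8.59 degrees, less where a joint would pass 70% of its speed; a pose out of reach is approached as far as the arm can. A call with a gripper value outside its range is refused whole. The fingers move at their own pace and stop on an object; the grip force is fixed at half the most. Time passes only in rows, so rows that repeat a pose let the fingers close. It gives the time, the measured TCP pose, the force and the opening at its end, in the units of the state.
- read_state(): the state, without advancing time (a new reading comes with each control period).
- get_image(name): name is "scene" or "side" or "wrist"; returns the picture (400x640x3 uint8, blue, green, red); there is no depth.
- camera_params(name): a dict with "mtx" (3x3 intrinsics, pixels), "k1" (the pictures are not rectified: a ray, as slopes to the right and down, at radius r is drawn at 1 + k1 r^2 times it, then the intrinsics apply), "rvec" (rotation vector, rad) and "tvec" (3), from world to camera coordinates, as OpenCV has them; the wrist camera has in their place "tool_from_camera" (4x4, takes a point from camera to tool coordinates, whose origin is the TCP and whose axes are the flange's). Camera axes: x right, y down, z forward; pixel columns grow to the right and rows downward; lengths in mm; the calibration is good to about 2 mm. A picture is of the moment at which its call begins: read the wrist's pose just before it. camera_params takes no time and is no camera call.
- job_done(): hands the job in, once; it reports no verdict.
The state is a dict: "clock": time; "joints": joint angles; "joint_vel": joint speeds; "joint_efforts": joint torques, N m; "position": TCP position; "ee_rot": TCP orientation; "contact_force": force on the tool from outside, world axes, zero at the start; "wrist_torque": the same for the moment, N m; "gripper_width": finger opening in mm.
Only numpy, scipy, OpenCV 4.12 (cv2) and the standard library are available. Lean on these libraries where they do the work, as an engineer would, in place of code of your own. Each camera call takes 0.05 s, during which the arm holds its last target.

## Working session

There is one attempt and no reset: what is moved stays moved. The work goes in short steps, Python scripts to look and compute and a tool call to move; the robot and the scene stay as the last step left them, time stands still between calls to the robot, and variables do not carry over. Pictures are saved under pics/ and viewed, and the job is handed in when it is done.

Besides the shell and the picture viewer there is one more tool, called after "Request:" as name([rows], argument=value, ...), one row to a line, values as JSON. send_rows: Moves the arm, as the interface text tells. Its arguments: {"type":"object","properties":{"translation":{"type":"array","items":{"type":"array","items":{"type":"number"}}},"yaw":{"type":"array","items":{"type":"number"}},"fingers":{"type":"array","items":{"type":"number"}}},"required":["translation","yaw","fingers"]}

```bash
mkdir -p pics; ls
python3 - <<'E'
from bench import *
import cv2
s=read_state();print(s)
for n in ["scene","side","wrist"]:
    p=camera_params(n);print(n,p)
    cv2.imwrite(f"pics/{n}0.png",get_image(n))
E
```

```text
pics
{'clock': 0.0, 'joints': array([ 2.58597352e-01,  3.85555481e-01,  6.63413922e-03, -5.03658268e-04,
       -1.19399517e+00, -2.58572365e-01]), 'joint_vel': array([-0.00105936, -0.0007389 ,  0.0015689 , -0.00145364, -0.00036831,
        0.00015941]), 'joint_efforts': array([-9.55001960e-04, -3.92286408e+01,  1.88399577e+01,  4.18616563e+00,
       -4.72148502e-03,  8.27910434e-07]), 'position': array([6.24419640e+02, 1.96788515e-02, 2.30224792e+02]), 'ee_rot': array([-0.7070495 ,  0.70716322,  0.00073532, -0.00079867]), 'contact_force': array([ 0.89157882, -0.11365316,  0.17782648]), 'wrist_torque': array([-0.00216812, -0.00604245, -0.00033703]), 'gripper_width': 85.52683130909237}
scene {'mtx': array([[517.6075871 ,   0.        , 318.22855837],
       [  0.        , 517.6075871 , 199.50020495],
       [  0.        ,   0.        ,   1.        ]]), 'k1': -0.041986827277289446, 'rvec': array([ 1.94497205,  1.15202827, -0.5612022 ]), 'tvec': array([-200.7744976 , -202.23611851, 1551.15884344])}
side {'mtx': array([[378.8069893 ,   0.        , 324.27640323],
       [  0.        , 378.8069893 , 198.70128864],
       [  0.        ,   0.        ,   1.        ]]), 'k1': -0.08653562126180184, 'rvec': array([ 2.22966725, -0.12862442,  0.0726202 ]), 'tvec': array([-537.97344218,   91.90683257,  771.17438963])}
wrist {'mtx': array([[276.90037579,   0.        , 318.49236738],
       [  0.        , 276.90037579, 199.09038191],
       [  0.        ,   0.        ,   1.        ]]), 'k1': -0.04895570702401082, 'tool_from_camera': array([[-7.22264884e-04, -9.51872400e-01, -3.06493740e-01,
         8.01395950e+01],
       [ 9.99999607e-01, -5.30188271e-04, -7.09942783e-04,
         5.92522857e-01],
       [ 5.13275555e-04, -3.06494132e-01,  9.51872409e-01,
        -1.42793508e+02],
       [ 0.00000000e+00,  0.00000000e+00,  0.00000000e+00,
         1.00000000e+00]])}
```

View pics/scene0.png

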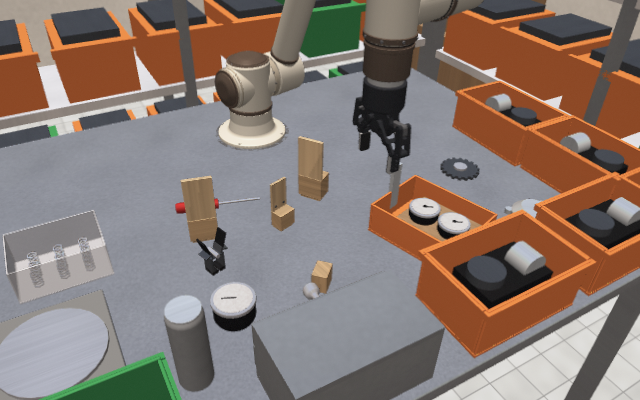

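View pics/side0.png

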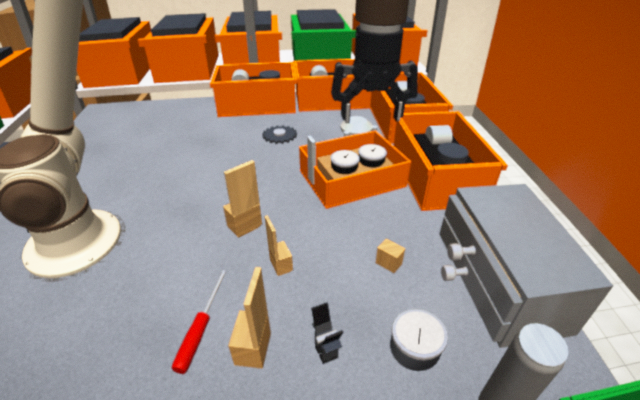

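View pics/wrist0.png

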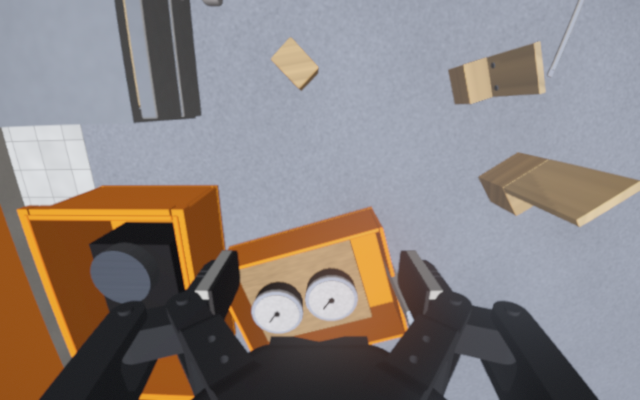

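```bash
cat > h.py <<'E'
import numpy as np, cv2
from scipy.spatial.transform import Rotation as R
from bench import read_state,get_image,camera_params
def cam(n,s=None):
    p=camera_params(n)
    if n!="wrist":
        return p["mtx"],p["k1"],R.from_rotvec(p["rvec"]).as_matrix(),np.array(p["tvec"])
    s=s or read_state()
    T=np.eye(4);T[:3,:3]=R.from_quat(s["ee_rot"]).as_matrix();T[:3,3]=s["position"]
    T=np.linalg.inv(T@p["tool_from_camera"])
    return p["mtx"],p["k1"],T[:3,:3],T[:3,3]
def proj(c,X):
    K,k,Rm,t=c; q=np.atleast_2d(X)@Rm.T+t
    return cv2.projectPoints(np.atleast_2d(np.float64(X)),cv2.Rodrigues(Rm)[0],t,K,np.array([k,0,0,0,0.]))[0][:,0]
def ray(c,uv):
    K,k,Rm,t=c
    d=cv2.undistortPoints(np.float64([[uv]]),K,np.array([k,0,0,0,0.]))[0,0]
    v=Rm.T@np.array([d[0],d[1],1]); return -Rm.T@t, v/np.linalg.norm(v)
def onz(c,uv,z):
    o,v=ray(c,uv); return o+v*(z-o[2])/v[2]
def tri(*cu):
    A=np.zeros((3,3));b=np.zeros(3);rs=[ray(c,u) for c,u in cu]
    for o,v in rs:
        P=np.eye(3)-np.outer(v,v);A+=P;b+=P@o
    X=np.linalg.solve(A,b); return X,[round(float(np.linalg.norm((np.eye(3)-np.outer(v,v))@(X-o))),1) for o,v in rs]
def crop(src,x,y,w,h,f,out):
    im=cv2.imread(src)if isinstance(src,str) else src
    cv2.imwrite(out,cv2.resize(im[y:y+h,x:x+w],None,fx=f,fy=f,interpolation=cv2.INTER_CUBIC))
E
python3 - <<'E'
from h import *
a=lambda *x:None
s=cv2.imread("pics/side0.png");c=cv2.imread("pics/scene0.png");w=cv2.imread("pics/wrist0.png")
def g(im,x,y,W,H,f):return cv2.resize(im[y:y+H,x:x+W],None,fx=f,fy=f,interpolation=cv2.INTER_CUBIC)
cv2.imwrite("pics/c1.png",g(s,215,125,200,150,4))
cv2.imwrite("pics/c2.png",g(c,180,130,160,150,4))
cv2.imwrite("pics/c3.png",g(s,290,280,160,100,5))
cv2.imwrite("pics/c4.png",g(w,220,180,200,180,3))
E
```

```text
(no output)
```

View pics/c1.png

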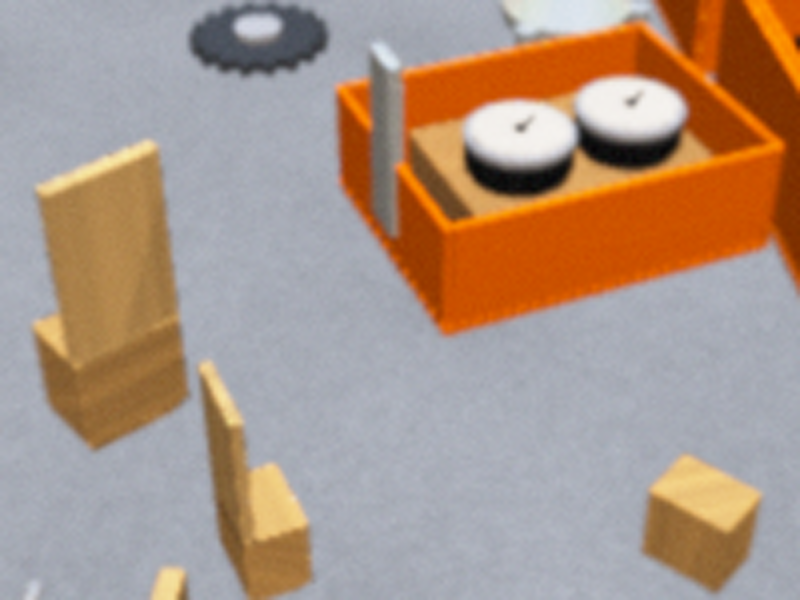

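View pics/c2.png

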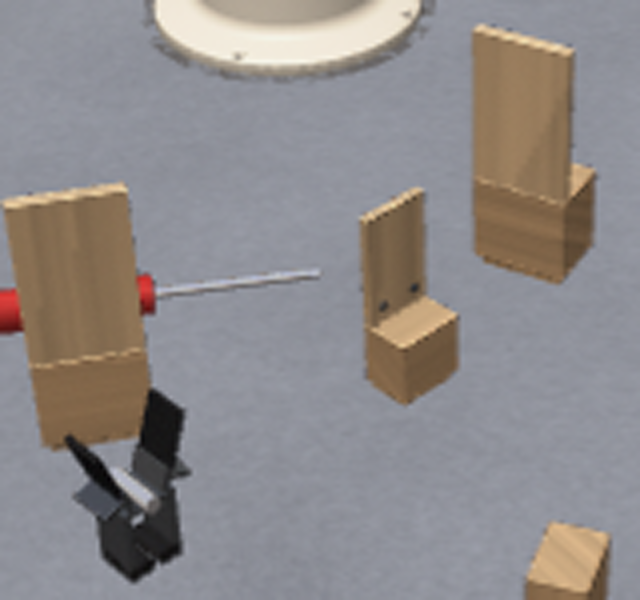

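View pics/c3.png

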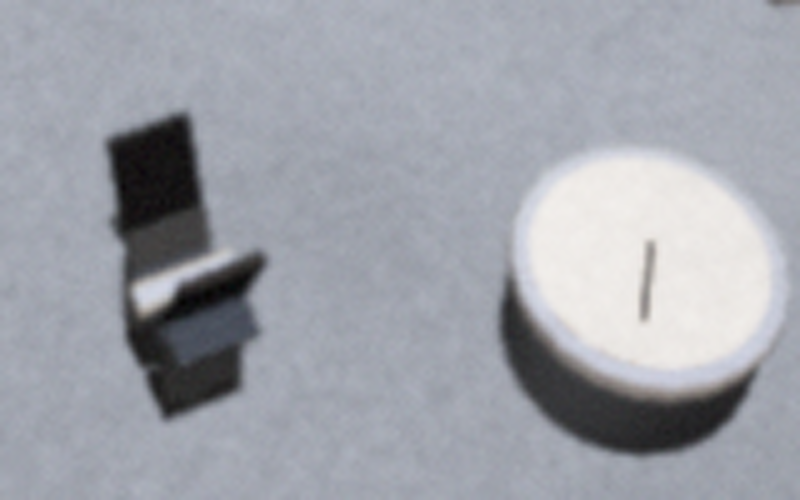

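View pics/c4.png

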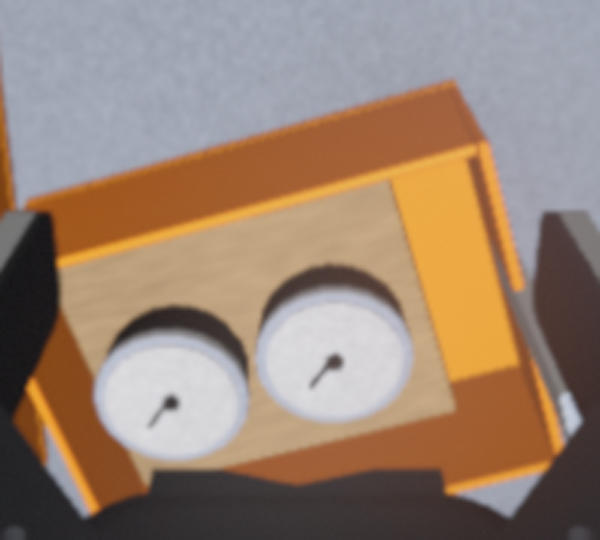

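Run:
```python
from h import *
np.set_printoptions(precision=1,suppress=True)
S=cam("side");C=cam("scene");W=cam("wrist")
for n,c in (("side",S),("scene",C),("wrist",W)): print(n,-c[2].T@c[3])
f=lambda u,o,k:(u[0]/k+o[0],u[1]/k+o[1])
s=lambda u,v:f((u,v),(215,125),4)
sc=lambda u,v:f((u,v),(180,130),4)
ww=lambda u,v:f((u,v),(220,180),3)
print("tote side rim");P=[onz(S,s(*u),75) for u in [(340,88),(448,225),(780,147),(638,28)]]
for p in P:print(p)
print(np.linalg.norm(P[0]-P[1]),np.linalg.norm(P[2]-P[1]),np.mean(P,0))
for u in [(30,205),(480,145),(563,465)]: print("wrist rim",onz(W,ww(*u),75))
print("chock top z118")
for u in [(203,367),(240,420)]:print(" side",onz(S,s(*u),118))
for u in [(363,217),(424,190)]:print(" scene",onz(C,sc(*u),118))
for u in [(541,42),(545,93)]:print(" wrist",onz(W,u,118))
for u in [(493,62),(489,100)]: print(" wrist block top inner z45",onz(W,u,45))
for u in [(449,70),(456,104)]: print(" wrist block outer z45",onz(W,u,45))
s2=lambda u,v:f((u,v),(290,280),5)
print("clamp handle tops tri");
print(onz(S,s2(148,127),92),onz(S,s2(265,255),92),"z92 ")
print("side bar ends z46",onz(S,s2(145,298),48),onz(S,s2(235,255),48))
print("scene bar",onz(C,sc(115,472),48),onz(C,sc(155,508),48))
print("scene handle tops",[onz(C,sc(*u),96) for u in [(68,437),(150,390),(184,408)]])
print("side handle tops",[onz(S,s2(*u),96) for u in [(107,142),(187,113),(265,252)]])
print("plain",onz(W,(297,63),45),"gauge",onz(S,(420,335),51))
```

```text
side [ 465.  -611.4  550.1]
scene [1287.5 -508.8  755.5]
wrist [624.2 -80.1 373.3]
tote side rim
[505.4 207.8  75. ]
[553.7  54.7  75. ]
[758.  112.7  75. ]
[707.4 266.   75. ]
160.59349518679716 212.35670958398794 [631.2 160.3  75. ]
wrist rim [730.9  78.3  75. ]
wrist rim [551.7  52.1  75. ]
wrist rim [501.7 212.1  75. ]
chock top z118
 side [ 425.8 -100.6  118. ]
 side [ 441.3 -136.6  118. ]
 scene [ 435.4 -134.8  118. ]
 scene [427.2 -93.8 118. ]
 wrist [ 433.  -139.3  118. ]
 wrist [420.5 -97.8 118. ]
 wrist block top inner z45 [ 430.6 -133.7   45. ]
 wrist block top inner z45 [428.7 -93.3  45. ]
 wrist block outer z45 [ 479.6 -124.1   45. ]
 wrist block outer z45 [466.9 -88.2  45. ]
clamp handle tops tri
[ 501.2 -277.4   92. ] [ 528.4 -323.3   92. ] z92 
side bar ends z46 [ 497.2 -305.9   48. ] [ 525.6 -294.6   48. ]
scene bar [ 491.8 -303.5   48. ] [ 526.9 -295.    48. ]
scene handle tops [array([ 510.7, -328.9,   96. ]), array([ 495.2, -281. ,   96. ]), array([ 516.4, -271.1,   96. ])]
side handle tops [array([ 488.7, -284.1,   96. ]), array([ 512.7, -276.7,   96. ]), array([ 528. , -324.9,   96. ])]
plain [ 647.2 -129.9   45. ] gauge [ 646.8 -318.5   51. ]
```

Request:
send_rows([
  [0.117, 0.194, -0.01],
  [0.117, 0.194, -0.01],
  [0.117, 0.194, -0.01],
  [0.117, 0.194, -0.01],
  [0.117, 0.194, -0.01],
  [0.117, 0.194, -0.01],
  [0.117, 0.194, -0.01],
  [0.117, 0.194, -0.01],
  [0.117, 0.194, -0.01],
  [0.117, 0.194, -0.01],
  [0.117, 0.194, -0.01],
  [0.117, 0.194, -0.01],
], yaw=[76, 76, 76, 76, 76, 76, 76, 76, 76, 76, 76, 76], fingers=[0, 0, 0, 0, 0, 0, 0, 0, 0, 0, 0, 0])

```text
clock: 1.35
position: [430.5, -116.9, 240.7]
ee_rot: [-0.123, 0.992, 0.0, -0.001]
contact_force: [-0.9, -0.1, -0.2]
gripper_width: 85.4
```

Run:
```python
from h import *
s=read_state();print(s["clock"],s["position"],R.from_quat(s["ee_rot"]).as_matrix().round(3),s["joints"].round(2))
im=get_image("wrist");np.save("pics/w1.npy",[s["position"],s["ee_rot"][:3]]);
import pickle;pickle.dump(s,open("pics/w1.pkl","wb"))
cv2.imwrite("pics/w1.png",im)
```

```text
1.35 [ 430.50538831 -116.94123763  240.72101272] [[-0.97  -0.244 -0.002]
 [-0.244  0.97  -0.   ]
 [ 0.002  0.    -1.   ]] [ 0.1   0.07 -0.39 -0.   -1.12 -1.43]
```

View pics/w1.png

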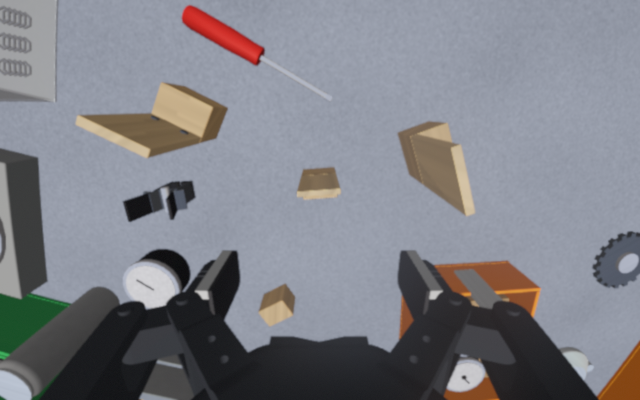

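Run:
```python
from h import *
import pickle;s=pickle.load(open("pics/w1.pkl","rb"));W=cam("wrist",s)
im=cv2.imread("pics/w1.png");crop(im,280,150,80,60,10,"pics/w1c.png")
print(proj(W,[[434,-136,118],[424,-97,118],[430,-117,98],[430,-117,0],[466,-108,45]]))
```

```text
[[300.61370989 192.26721803]
 [340.87746373 192.05412628]
 [319.92783418 187.64711405]
 [319.62567365 169.09386373]
 [319.69603555 204.41549628]]
```

View pics/w1c.png

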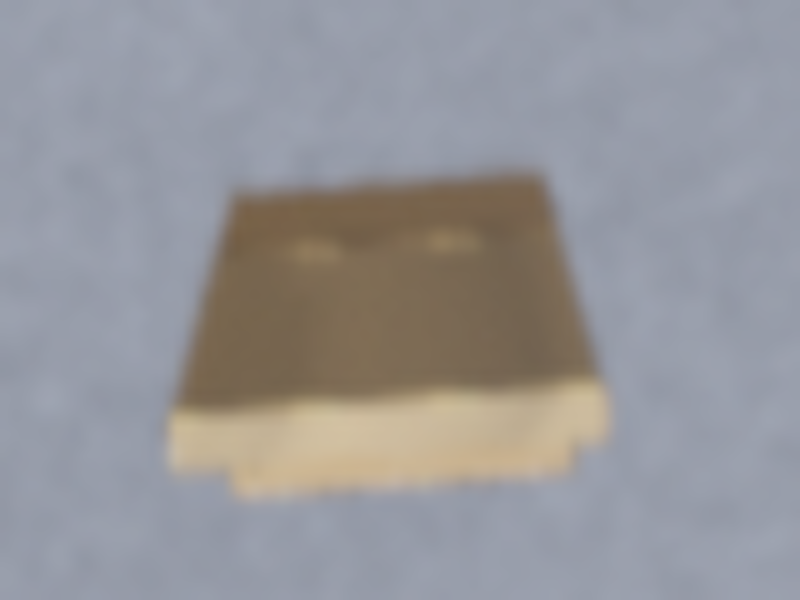

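Run:
```python
from h import *
import pickle;s=pickle.load(open("pics/w1.pkl","rb"));W=cam("wrist",s)
P=[onz(W,(280+u/10,150+v/10),118) for u,v in [(168,412),(605,385),(607,440),(172,470)]]
for p in P:print(p.round(1))
print(np.mean(P,0))
for a,b in((0,1),(3,2)):
  d=P[b]-P[a];print(np.linalg.norm(d),np.degrees(np.arctan2(-d[0],d[1])))
M=np.mean(P,0);Rm=R.from_quat(s["ee_rot"]).as_matrix()
print("tool shift to M",Rm.T@(np.array([M[0],M[1],s["position"][2]])-s["position"]))
```

```text
[ 433.8 -139.9  118. ]
[420.5 -98.3 118. ]
[426.  -96.6 118. ]
[ 439.7 -138.2  118. ]
[ 430.01242474 -118.28666649  118.        ]
43.674618585622575 17.738098812683596
43.77898948282265 18.190896876655707
tool shift to M [ 8.05780380e-01 -1.18486655e+00  1.06908342e-03]
```

Request:
send_rows([
  [0.001, -0.001, 0.05],
  [0.001, -0.001, 0.1],
  [0.001, -0.001, 0.14],
  [0.001, -0.001, 0.164],
  [0.001, -0.001, 0.164],
  [0.001, -0.001, 0.164],
  [0.001, -0.001, 0.164],
  [0.001, -0.001, 0.164],
  [0.001, -0.001, 0.164],
  [0.001, -0.001, 0.164],
  [0.001, -0.001, 0.164],
  [0.001, -0.001, 0.164],
], yaw=[-4, -4, -4, -4, -4, -4, -4, -4, -4, -4, -4, -4], fingers=[0, 0, 0, 0, 0, 255, 255, 255, 255, 255, 255, 255])

```text
clock: 2.6
position: [430.7, -118.0, 78.5]
ee_rot: [-0.157, 0.988, -0.0, 0.001]
contact_force: [-1.5, 2.7, 6.5]
gripper_width: 43.1
```

Request:
send_rows([
  [0, 0, -0.03],
  [0, 0, -0.08],
  [0, 0, -0.13],
  [0, 0, -0.182],
  [-0.04, 0.03, -0.182],
  [-0.08, 0.06, -0.182],
  [-0.11, 0.08, -0.182],
  [-0.14, 0.1, -0.182],
  [-0.165, 0.118, -0.182],
  [-0.178, 0.127, -0.182],
  [-0.178, 0.127, -0.182],
  [-0.178, 0.127, -0.182],
], yaw=[0, 0, 0, 0, 0, 0, 0, 0, 0, 0, 0, 0], fingers=[255, 255, 255, 255, 255, 255, 255, 255, 255, 255, 255, 255])

```text
clock: 3.8
position: [559.3, 57.7, 260.5]
ee_rot: [-0.157, 0.988, -0.0, 0.0]
contact_force: [0.0, -0.5, -1.5]
gripper_width: 42.8
```

Run:
```python
from h import *
import pickle
s=read_state();print(s["clock"],s["position"],s["gripper_width"],s["contact_force"])
im=get_image("wrist");pickle.dump(s,open("pics/w2.pkl","wb"))
cv2.imwrite("pics/w2.png",im);cv2.imwrite("pics/side2.png",get_image("side"))
```

```text
3.8 [559.3200114   57.73273253 260.54778615] 42.783676080211364 [ 0.00182269 -0.49433431 -1.46209874]
```

View pics/w2.png

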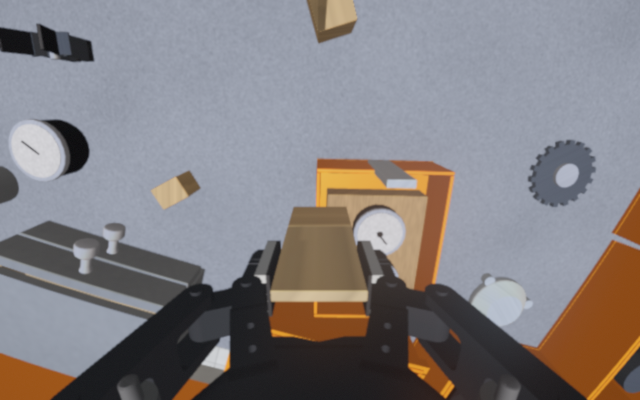

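View pics/side2.png

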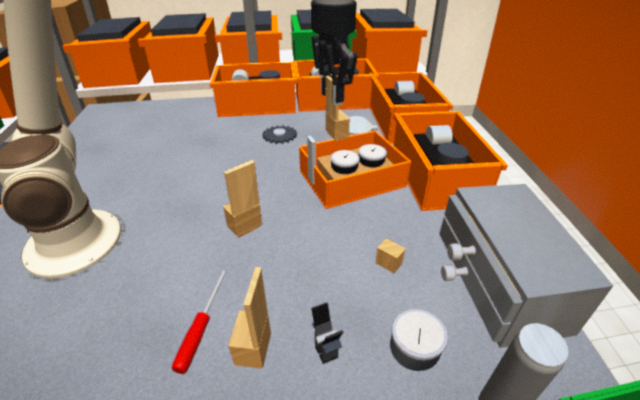

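Run:
```python
from h import *
crop("pics/w2.png",305,150,160,110,5,"pics/w2c.png")
```

```text
(no output)
```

View pics/w2c.png

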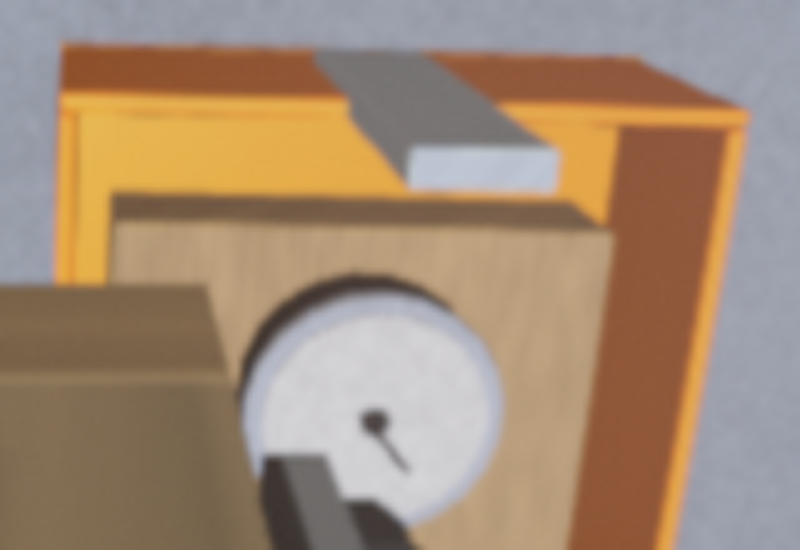

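```bash
cat > m2.py <<'E'
from h import *
import pickle;s=pickle.load(open("pics/w2.pkl","rb"));W=cam("wrist",s)
g=lambda u,v:(305+u/5,150+v/5)
A,B=[onz(W,g(*u),75) for u in [(60,94),(748,109)]]
print(A,B,np.linalg.norm(A-B)); d=B-A;th=np.arctan2(-d[0],d[1]);print("yaw",np.degrees(th))
ex=np.array([np.cos(th),np.sin(th),0]);ey=np.array([-np.sin(th),np.cos(th),0])
O=(A+B)/2+110*ex;print("tote origin",O)
T=lambda p:(np.dot(p-O,ex),np.dot(p-O,ey))
# stake: find height s.t. width 30
for z in (130,136,142,148):
  P=[onz(W,g(*u),z) for u in [(409,148),(559,148),(557,191),(408,188)]]
  print(z,[np.round(T(p),1) for p in P],np.linalg.norm(P[0]-P[1]))
for z,us in((5,[(112,195),(575,203)]),(40,[(112,220),(612,232)]),(50,[(112,220),(612,232)]),(66,[(112,220),(612,232)])):
  print("carton",z,[np.round(T(onz(W,g(*u),z)),1) for u in us])
# chock bottom
gq=lambda u,v:(u,v)
print("goal",O-100*ex, "tool",s["position"],T(s["position"]))
Rm=R.from_quat(s["ee_rot"]).as_matrix();print("tool y heading",np.degrees(np.arctan2(Rm[1,1],Rm[0,1])))
E
python3 m2.py
```

```text
[549.06238747  50.85372677  75.        ] [499.97872732 211.65969308  75.        ] 168.13020101393747
yaw 16.974040281575466
tote origin [629.72864129 163.36993279  75.        ]
130 [array([-111.7,  -12.7]), array([-112.4,   18.1]), array([-103.3,   18.8]), array([-103.3,  -12.1])] 30.82243221760895
136 [array([-113.2,  -14.3]), array([-113.8,   15.9]), array([-104.9,   16.6]), array([-104.9,  -13.7])] 30.145773250044293
142 [array([-114.6,  -15.8]), array([-115.2,   13.6]), array([-106.6,   14.3]), array([-106.5,  -15.3])] 29.46911428247964
148 [array([-116.1,  -17.4]), array([-116.7,   11.4]), array([-108.2,   12.1]), array([-108.2,  -16.8])] 28.79245531491499
carton 5 [array([-65.1, -68.2]), array([-65.5,  71.4])]
carton 40 [array([-67.9, -69.3]), array([-67.2,  69.3])]
carton 50 [array([-71. , -69.7]), array([-70.3,  65.1])]
carton 66 [array([-75.8, -70.3]), array([-75.2,  58.4])]
goal [534.08492866 134.17609382  75.        ] tool [559.3200114   57.73273253 260.54778615] (np.float64(-98.18098178703556), np.float64(-80.4803582214686))
tool y heading 108.11387133684205
```

Run:
```python
from h import *
crop("pics/w2.png",260,195,120,110,6,"pics/w2d.png")
```

```text
(no output)
```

View pics/w2d.png

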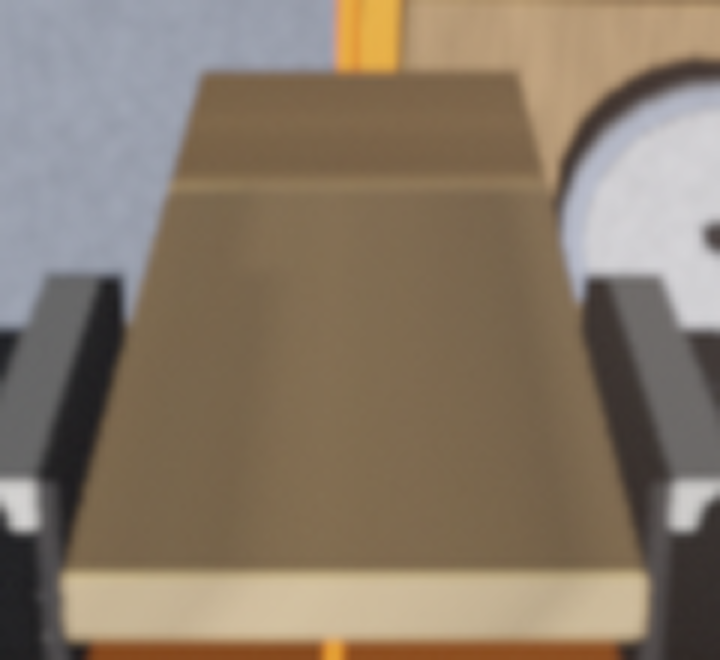

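```bash
cat >> m2.py <<'E'
print("----")
q=lambda u,v:(260+u/6,195+v/6)
tp=np.array(T(s["position"]))
for z,us in((182,[(203,72),(517,72)]),(227,[(172,185),(545,185)]),(300,[(62,572),(648,572),(642,640),(65,640)])):
    P=[np.array(T(onz(W,q(*u),z)))-tp for u in us];print(z,np.round(P,1),np.linalg.norm(P[0]-P[1]))
E
python3 m2.py|sed -n '/----/,$p'
```

```text
----
182 [[ -0.7 -22.4]
 [ -1.6  22. ]] 44.39438115951611
227 [[ -2.9 -22.1]
 [ -3.7  20.9]] 42.994682732124836
300 [[ -3.5 -22.6]
 [ -4.4  20.5]
 [  1.7  20.6]
 [  2.6 -22.7]] 43.20735857454813
```

Request:
send_rows([
  [-0.001, 0.04, 0],
  [-0.001, 0.081, 0],
  [-0.001, 0.081, 0],
  [-0.001, 0.081, 0.0],
  [-0.001, 0.081, 0.04],
  [-0.001, 0.081, 0.07],
  [-0.001, 0.081, 0.09],
  [-0.001, 0.081, 0.1],
  [-0.001, 0.081, 0.1],
  [-0.001, 0.081, 0.1],
], yaw=[1, 1, 1, 1, 1, 1, 1, 1, 1, 1], fingers=[255, 255, 255, 255, 255, 255, 255, 255, 255, 255])

```text
clock: 4.9
position: [536.2, 134.1, 162.1]
ee_rot: [-0.148, 0.989, -0.0, 0.002]
contact_force: [0.3, -0.0, -1.1]
gripper_width: 43.1
```

Run:
```python
from h import *
import pickle
s=read_state();print(s["clock"],s["position"],s["gripper_width"],s["contact_force"])
O=np.array([629.73,163.37,0]);th=np.radians(16.974)
d=s["position"]-O;print("tote",d[0]*np.cos(th)+d[1]*np.sin(th),-d[0]*np.sin(th)+d[1]*np.cos(th))
Rm=R.from_quat(s["ee_rot"]).as_matrix();print("tool y heading",np.degrees(np.arctan2(Rm[1,1],Rm[0,1])))
im=get_image("wrist");pickle.dump(s,open("pics/w3.pkl","wb"))
cv2.imwrite("pics/w3.png",im);
crop(get_image("side"),280,90,150,120,5,"pics/s3.png")
```

```text
4.9 [536.15135498 134.11748058 162.08956435] 43.095809927129174 [ 0.31948027 -0.02838159 -1.14535501]
tote -98.04202328026348 -0.6590655984530152
tool y heading 107.03163320991344
```

View pics/w3.png

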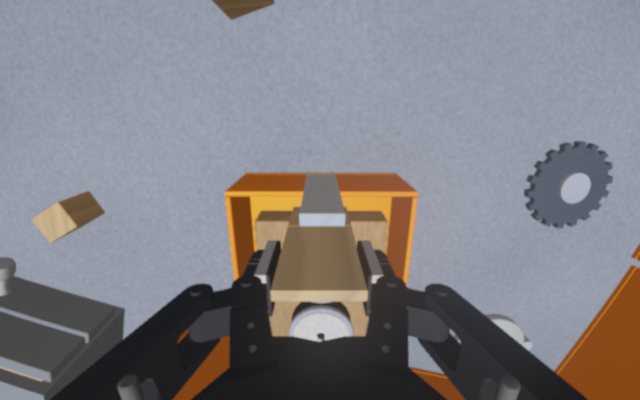

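View pics/s3.png

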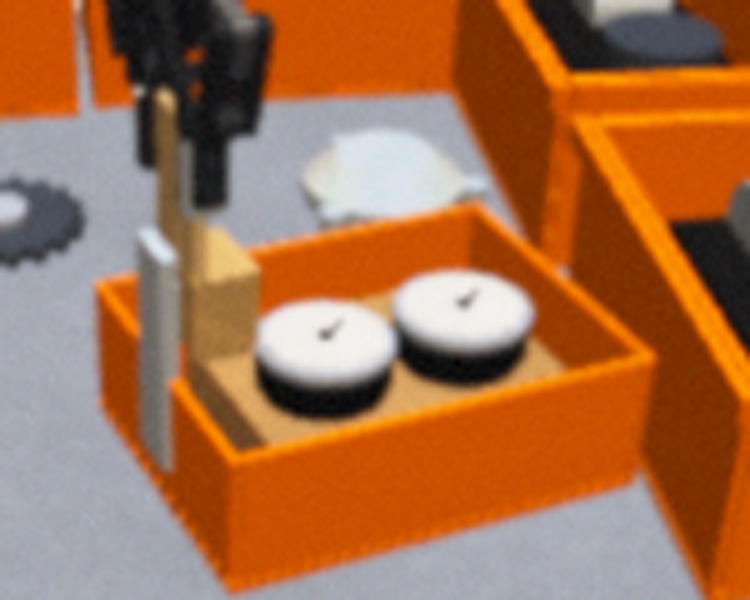

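Request:
send_rows([
  [0.001, 0.0005, 0.03],
  [0.001, 0.0005, 0.05],
  [0.001, 0.0005, 0.065],
  [0.001, 0.0005, 0.073],
  [0.001, 0.0005, 0.077],
  [0.001, 0.0005, 0.077],
  [0.001, 0.0005, 0.077],
], yaw=[0, 0, 0, 0, 0, 0, 0], fingers=[255, 255, 255, 255, 255, 255, 255])

```text
clock: 5.7
position: [536.2, 135.2, 86.5]
ee_rot: [-0.148, 0.989, 0.001, 0.003]
contact_force: [0.1, -0.5, -1.8]
gripper_width: 43.1
```

Request:
send_rows([
  [0.002, 0, 0.003],
  [0.002, 0, 0.004],
  [0.002, 0, 0.005],
  [0.002, 0, 0.005],
], yaw=[0, 0, 0, 0], fingers=[255, 255, 255, 255])

```text
clock: 6.1
position: [534.9, 135.0, 83.6]
ee_rot: [-0.149, 0.989, 0.001, 0.004]
contact_force: [-2.1, 1.1, 8.5]
gripper_width: 43.0
```

Request:
send_rows([
  [0.002, 0, -0.001],
  [0.003, 0, -0.001],
  [0.004, 0, -0.001],
  [0.004, 0, -0.001],
], yaw=[0, 0, 0, 0], fingers=[255, 255, 255, 255])

```text
clock: 6.5
position: [532.6, 134.5, 85.2]
ee_rot: [-0.149, 0.989, 0.001, 0.006]
contact_force: [4.3, 1.0, -0.8]
gripper_width: 43.0
```

Request:
send_rows([
  [0.0, 0, 0.002],
  [0.0, 0, 0.003],
  [0, 0, 0.003],
  [0, 0, 0.003],
  [0, 0, 0.003],
  [0, 0, 0.003],
  [0, 0, 0.003],
  [0, 0, 0.003],
], yaw=[0, 0, 0, 0, 0, 0, 0, 0], fingers=[255, 255, 255, 100, 60, 40, 20, 0])

```text
clock: 7.3
position: [532.5, 134.3, 81.9]
ee_rot: [-0.149, 0.989, 0.001, 0.006]
contact_force: [-0.4, 0.2, 0.5]
gripper_width: 85.3
```

Request:
send_rows([
  [0, 0, -0.05],
  [0, 0, -0.1],
  [0, 0, -0.15],
  [0, 0, -0.19],
  [0.02, -0.03, -0.2],
  [0.02, -0.07, -0.2],
  [0.02, -0.08, -0.2],
  [0.02, -0.08, -0.2],
], yaw=[0, 0, 0, 0, 0, 0, 0, 0], fingers=[0, 0, 0, 0, 0, 0, 0, 0])

```text
clock: 8.1
position: [534.7, 50.2, 281.3]
ee_rot: [-0.148, 0.989, 0.001, 0.005]
contact_force: [-0.5, -0.0, 0.5]
gripper_width: 85.6
```

```bash
cat > m4.py <<'E'
from h import *
import pickle
s=read_state();print(s["clock"],s["position"])
pickle.dump(s,open("pics/w4.pkl","wb"));im=get_image("wrist")
cv2.imwrite("pics/w4.png",im);crop(im,280,150,160,120,5,"pics/w4c.png")
crop(get_image("side"),290,120,120,90,6,"pics/s4.png")
E
python3 m4.py
```

```text
8.1 [534.69320481  50.16398938 281.30364739]
```

View pics/w4c.png

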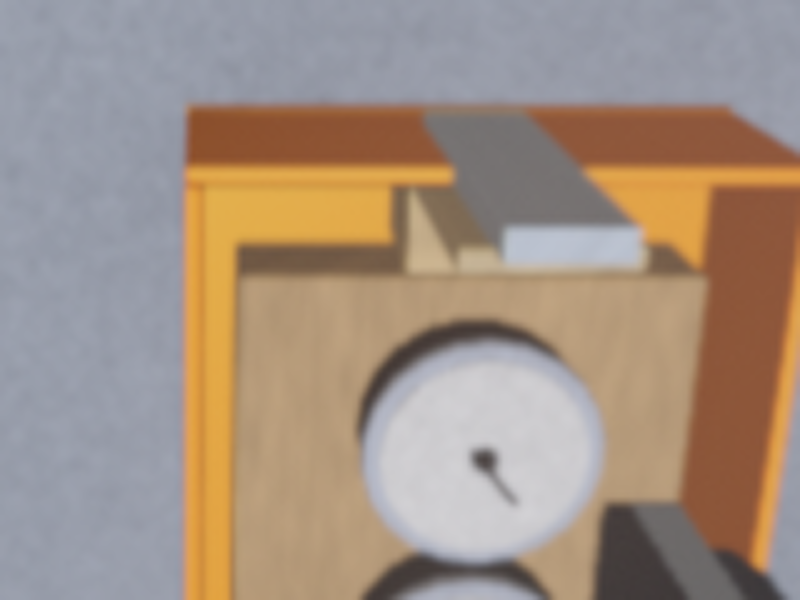

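View pics/s4.png

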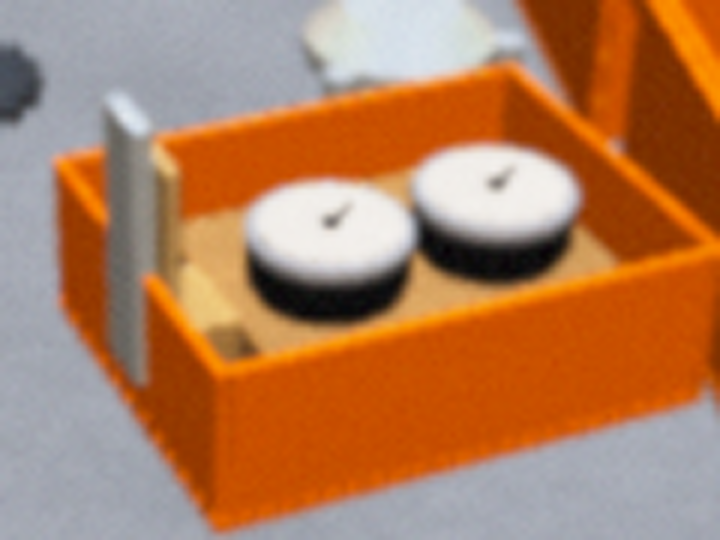

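Request:
send_rows([
  [0.018, -0.048, 0],
  [0.036, -0.094, 0],
  [0.055, -0.14, 0],
  [0.073, -0.19, 0],
  [0.09, -0.236, 0.01],
  [0.11, -0.284, 0.02],
  [0.125, -0.328, 0.03],
  [0.125, -0.328, 0.03],
  [0.125, -0.328, 0.03],
  [0.125, -0.328, 0.03],
], yaw=[0, 0, 0, 0, 0, 0, 0, 0, 0, 0], fingers=[0, 0, 0, 0, 0, 0, 0, 0, 0, 0])

```text
clock: 9.2
position: [512.6, -297.3, 249.6]
ee_rot: [-0.15, 0.989, 0.001, 0.005]
contact_force: [0.3, -1.0, -0.0]
gripper_width: 85.4
```

Run:
```python
from h import *
import pickle
s=read_state();print(s["clock"],s["position"])
pickle.dump(s,open("pics/w5.pkl","wb"));im=get_image("wrist")
cv2.imwrite("pics/w5.png",im);crop(im,260,150,120,90,6,"pics/w5c.png")
```

```text
9.2 [ 512.55285344 -297.34435771  249.60007632]
```

View pics/w5.png

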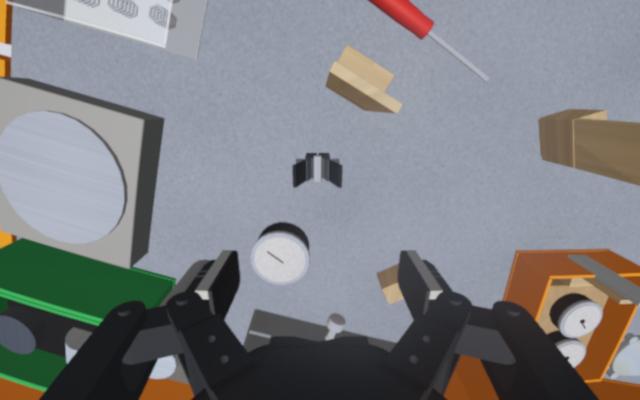

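View pics/w5c.png

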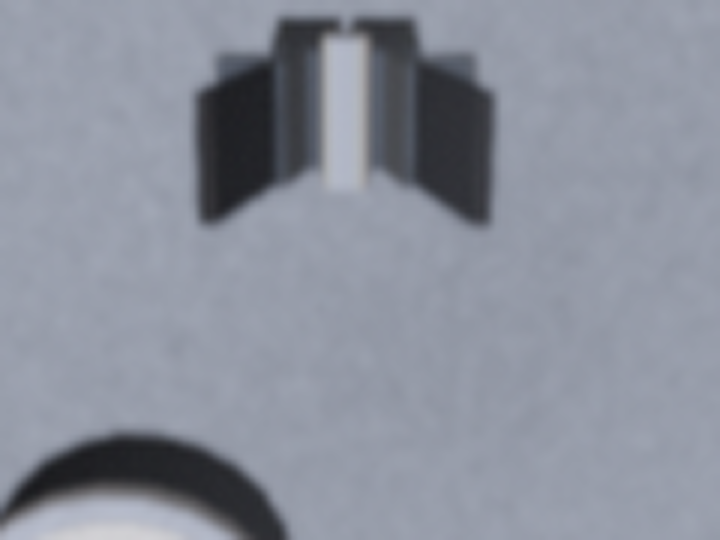

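Run:
```python
from h import *
import pickle;s=pickle.load(open("pics/w5.pkl","rb"));W=cam("wrist",s)
g=lambda u,v:(260+u/6,150+v/6)
Rm=R.from_quat(s["ee_rot"]).as_matrix();print("h",np.degrees(np.arctan2(Rm[1,1],Rm[0,1])))
t=lambda p:(Rm.T@(p-s["position"])).round(1)
for n,z,us in(("bar",51,[(322,36),(368,36),(368,188),(322,188)]),("tops",94,[(197,95),(205,222),(487,222),(495,95)])):
    P=[onz(W,g(*u),z) for u in us];print(n,np.mean(P,0).round(1),"tool",t(np.mean(P,0)))
    for p in P:print("  ",p.round(1),t(p))
```

```text
h 107.21380835696662
bar [ 506.5 -302.    51. ] tool [  9.2  -2.8 198.5]
   [ 492.5 -311.3   51. ] [ 25.4  -7.5 198.3]
   [ 489.7 -302.2   51. ] [ 25.4   2.  198.3]
   [ 520.5 -292.6   51. ] [ -6.9   2.1 198.7]
   [ 523.4 -301.9   51. ] [ -6.9  -7.7 198.7]
tops [ 505.7 -301.9   94. ] tool [  9.5  -2.4 155.5]
   [ 502.3 -331.3   94. ] [ 21.5 -29.5 155.4]
   [ 525.  -323.4   94. ] [ -2.5 -28.7 155.6]
   [ 509.5 -273.3   94. ] [ -2.5  23.8 155.6]
   [ 486.3 -279.5   94. ] [ 21.5  24.7 155.4]
```

Run:
```python
from h import *
import pickle;s=pickle.load(open("pics/w5.pkl","rb"));W=cam("wrist",s);S=cam("side");C=cam("scene")
for u in [(230,357),(265,366)]:print("side base",onz(S,u,0).round())
for u in [(191,241),(217,238)]:print("scene base",onz(C,u,0).round())
for z in(120,170):
  for u in [(330,65),(400,108),(347,45)]:print("w",z,onz(W,u,z).round())
print("gauge",onz(W,(281,259),51))
print(tri((S,(258,268)),(C,(211,176))))
```

```text
side base [ 359. -293.    0.]
side base [ 413. -313.    0.]
scene base [ 397. -316.    0.]
scene base [ 414. -262.    0.]
w 120 [ 398. -323.  120.]
w 120 [ 413. -249.  120.]
w 120 [ 378. -314.  120.]
w 170 [ 405. -323.  170.]
w 170 [ 417. -263.  170.]
w 170 [ 388. -316.  170.]
gauge [ 644.55258737 -313.11295906   51.        ]
(array([ 419.38160737, -260.71919076,  166.94109195]), [1.8, 1.8])
```

Request:
send_rows([
  [0.0095, -0.0026, 0.05],
  [0.0095, -0.0026, 0.1],
  [0.0095, -0.0026, 0.14],
  [0.0095, -0.0026, 0.165],
  [0.0095, -0.0026, 0.183],
  [0.0095, -0.0026, 0.183],
  [0.0095, -0.0026, 0.183],
], yaw=[0, 0, 0, 0, 0, 0, 0], fingers=[0, 0, 0, 0, 0, 0, 0])

```text
clock: 9.95
position: [507.4, -300.9, 67.9]
ee_rot: [-0.151, 0.988, 0.0, 0.006]
contact_force: [-0.3, -0.8, 0.2]
gripper_width: 85.2
```

Run:
```python
from h import *
s=read_state();print(s["clock"],s["position"],s["contact_force"])
crop(get_image("wrist"),180,140,280,210,3,"pics/w6c.png")
crop(get_image("side"),270,270,120,90,6,"pics/s6.png")
```

```text
9.95 [ 507.38770383 -300.859615     67.85902304] [-0.28917905 -0.75656476  0.21098343]
```

View pics/w6c.png

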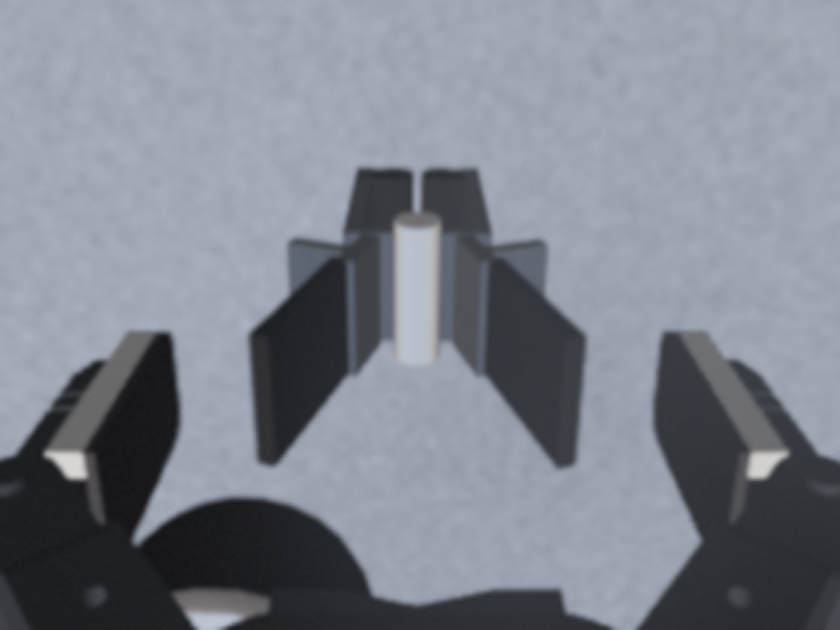

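View pics/s6.png

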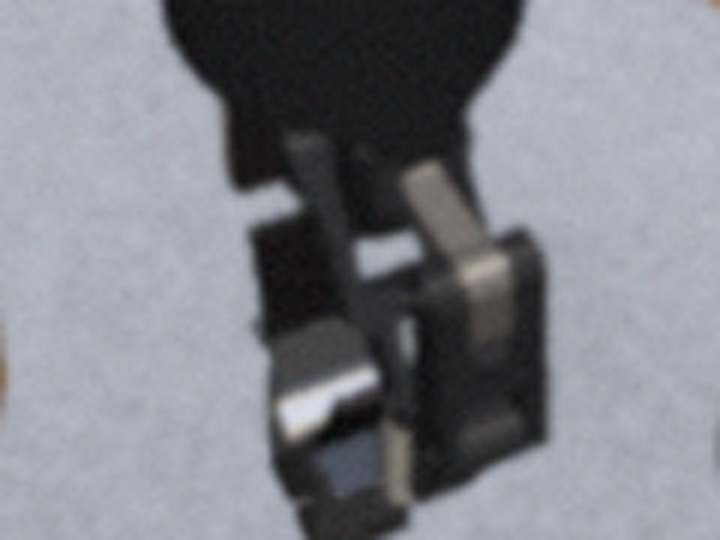

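Request:
send_rows([
  [0, 0, 0],
  [0, 0, 0],
  [0, 0, 0],
  [0, 0, 0],
  [0, 0, 0],
  [0, 0, 0],
  [0, 0, 0],
], yaw=[0, 0, 0, 0, 0, 0, 0], fingers=[80, 110, 140, 160, 180, 180, 180])

```text
clock: 10.75
position: [510.9, -302.2, 75.5]
ee_rot: [-0.152, 0.988, -0.002, 0.011]
contact_force: [-3.3, 6.7, 25.9]
gripper_width: 26.2
```

Run:
```python
from h import *
s=read_state();print(s["clock"],s["position"],s["contact_force"],s["gripper_width"])
crop(get_image("wrist"),180,140,280,210,3,"pics/w7c.png")
```

```text
10.75 [ 510.85648534 -302.22869258   75.49321773] [-3.28641533  6.68242005 25.85812575] 26.2257628470898
```

View pics/w7c.png

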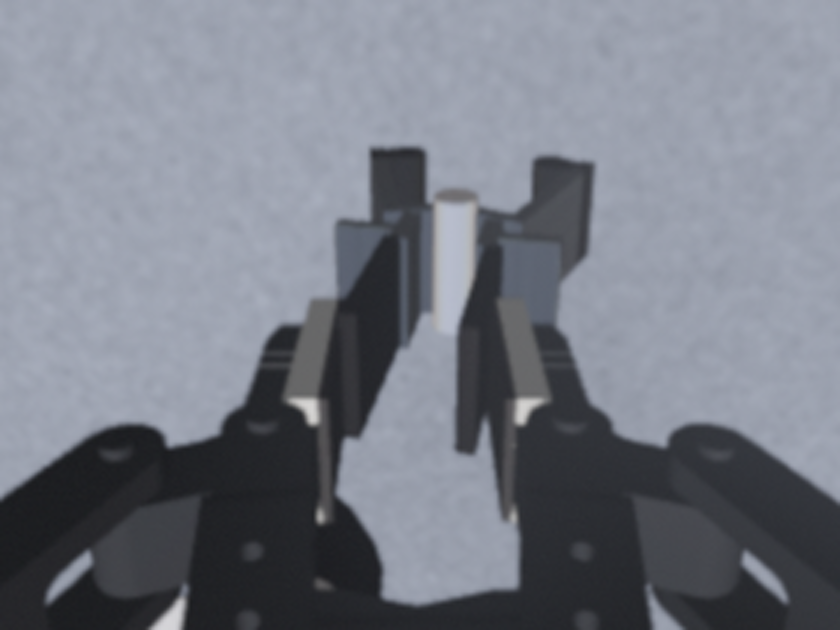

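Request:
send_rows([
  [0, 0, 0],
  [0, 0, -0.001],
  [0, 0, -0.001],
  [0, 0, -0.001],
  [0, 0, -0.001],
], yaw=[0, 0, 0, 0, 0], fingers=[190, 210, 255, 255, 255])

```text
clock: 11.3
position: [510.6, -302.3, 76.3]
ee_rot: [-0.152, 0.988, -0.002, 0.01]
contact_force: [-1.1, 0.7, 2.7]
gripper_width: 24.4
```

Run:
```python
from h import *
s=read_state();print(s["clock"],s["position"],s["contact_force"],s["gripper_width"])
crop(get_image("wrist"),180,140,280,210,3,"pics/w8c.png")
```

```text
11.3 [ 510.64435234 -302.28278023   76.26054104] [-1.09446165  0.6721912   2.67106861] 24.380486421516686
```

View pics/w8c.png

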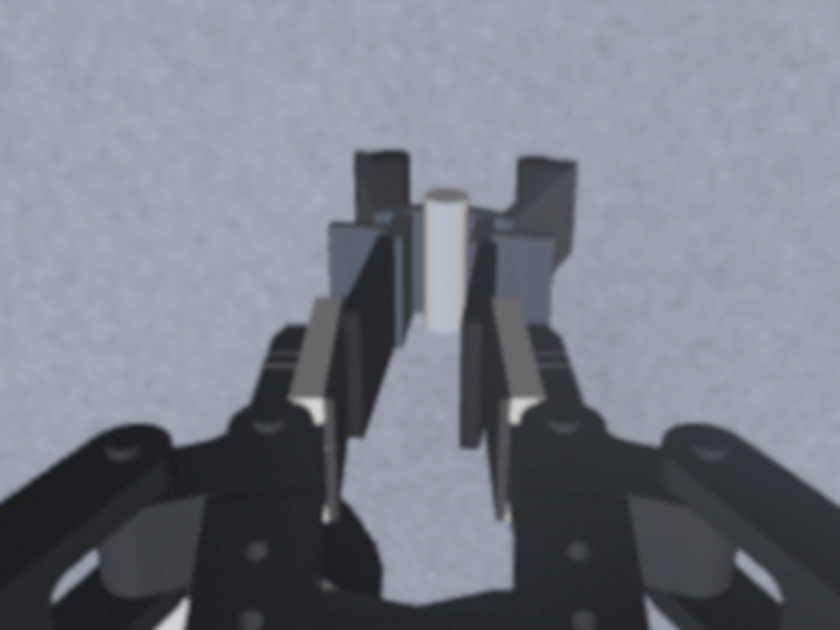

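Request:
send_rows([
  [0, 0, -0.02],
  [0, 0, -0.06],
  [0, 0, -0.1],
  [0, 0, -0.13],
  [0, 0, -0.13],
  [0, 0, -0.13],
], yaw=[0, 0, 0, 0, 0, 0], fingers=[255, 255, 255, 255, 255, 255])

```text
clock: 11.95
position: [507.6, -301.8, 205.6]
ee_rot: [-0.151, 0.988, -0.002, 0.01]
contact_force: [-0.6, -0.2, -1.1]
gripper_width: 24.3
```

Run:
```python
from h import *
import pickle
s=read_state();print(s["clock"],s["position"],s["contact_force"],s["gripper_width"],s["ee_rot"])
pickle.dump(s,open("pics/w9.pkl","wb"))
w=get_image("wrist");cv2.imwrite("pics/w9.png",w);crop(w,180,140,280,210,3,"pics/w9c.png")
cv2.imwrite("pics/side9.png",get_image("side"));cv2.imwrite("pics/scene9.png",get_image("scene"))
print(proj(cam("side"),[s["position"]]),proj(cam("scene"),[s["position"]]))
```

```text
11.95 [ 507.55447661 -301.7786847   205.55629467] [-0.5671222  -0.22620833 -1.07207467] 24.29621853510793 [-0.15149813  0.98840398 -0.0016806   0.01015198]
[[326.90308441 264.58922585]] [[203.52220797 188.54203422]]
```

View pics/w9c.png

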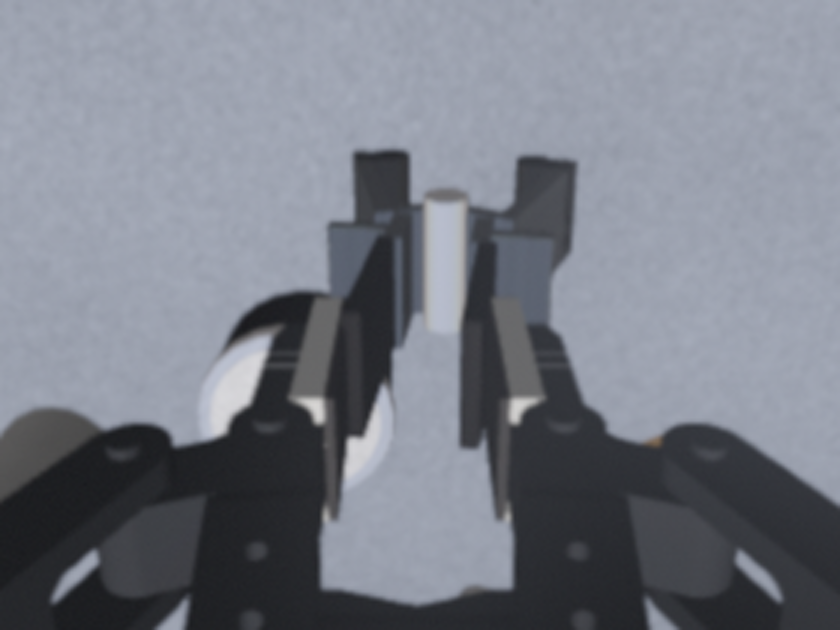

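Run:
```python
from h import *
crop("pics/scene9.png",150,130,160,120,5,"pics/scene9c.png")
```

```text
(no output)
```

View pics/scene9c.png

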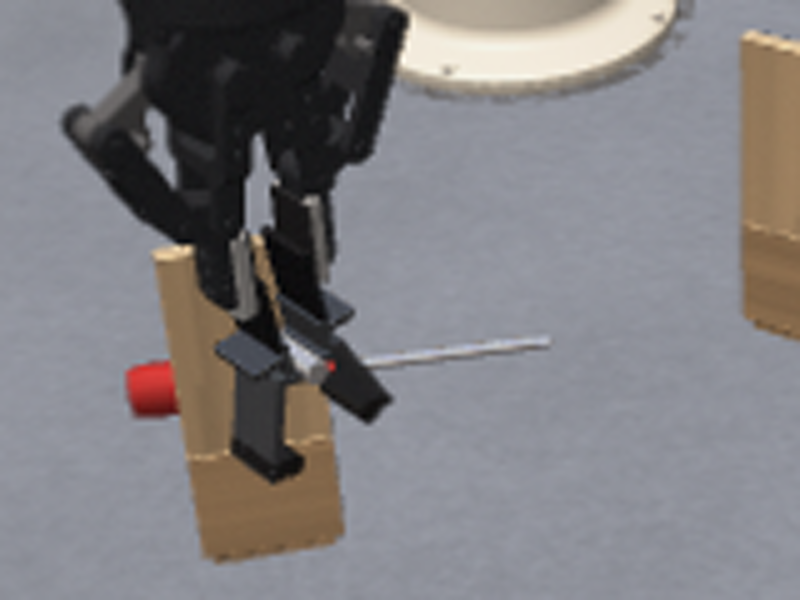

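Request:
send_rows([
  [0, 0, 0.04],
  [0, 0, 0.08],
  [0, 0, 0.11],
  [0, 0, 0.122],
  [0, 0, 0.127],
  [0, 0, 0.129],
  [0, 0, 0.129],
], yaw=[0, 0, 0, 0, 0, 0, 0], fingers=[255, 255, 255, 255, 255, 255, 255])

```text
clock: 12.8
position: [509.0, -301.8, 76.4]
ee_rot: [-0.152, 0.988, -0.001, 0.008]
contact_force: [-2.9, 1.7, 2.3]
gripper_width: 24.1
```

Request:
send_rows([
  [0, 0, 0],
  [0, 0, 0],
  [0, 0, 0],
  [0, 0, 0],
  [0, 0, 0],
  [0, 0, 0],
  [0, 0, 0],
  [0, 0, 0],
  [0, 0, 0],
  [0, 0, 0],
], yaw=[0, 0, 0, 0, 0, 0, 0, 0, 0, 0], fingers=[170, 160, 150, 140, 130, 120, 110, 100, 90, 80])

```text
clock: 13.8
position: [509.1, -301.8, 76.6]
ee_rot: [-0.152, 0.988, -0.001, 0.008]
contact_force: [-0.4, 0.0, 0.2]
gripper_width: 58.5
```

Run:
```python
from h import *
s=read_state();print(s["clock"],s["position"],s["contact_force"],s["gripper_width"])
crop(get_image("wrist"),180,140,280,210,3,"pics/w10c.png")
crop(get_image("scene"),160,170,120,120,5,"pics/sc10c.png")
```

```text
13.8 [ 509.0596868  -301.7942475    76.57445513] [-0.43368778  0.03851022  0.24285896] 58.514966190678
```

View pics/w10c.png

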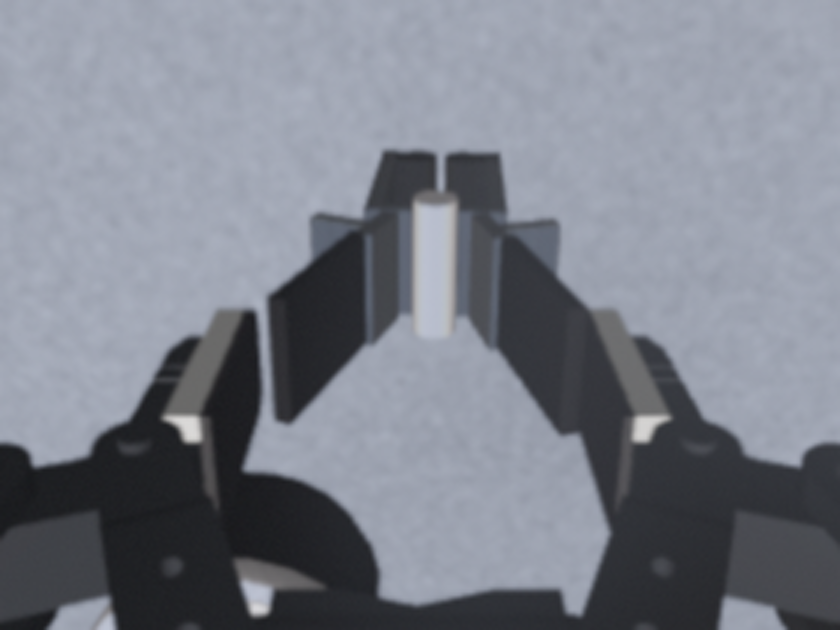

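View pics/sc10c.png

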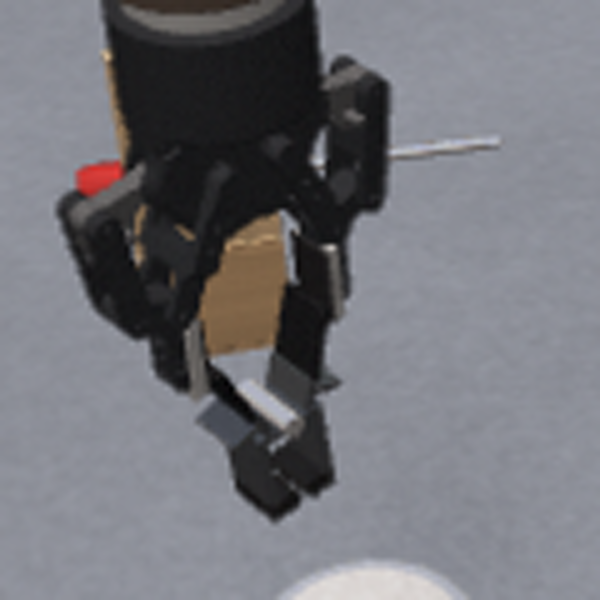

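Request:
send_rows([
  [0, 0.0033, -0.001],
  [0, 0.0033, -0.002],
  [0, 0.0033, -0.002],
  [0, 0.0033, -0.002],
  [0, 0.0033, -0.003],
  [0, 0.0033, -0.004],
  [0, 0.0033, -0.004],
  [0, 0.0033, -0.005],
  [0, 0.0033, -0.005],
], yaw=[0, 0, 0, 0, 0, 0, 0, 0, 0], fingers=[60, 65, 80, 90, 100, 110, 120, 130, 130])

```text
clock: 14.8
position: [508.9, -298.9, 82.8]
ee_rot: [-0.152, 0.988, -0.002, 0.009]
contact_force: [-0.4, 0.8, 7.9]
gripper_width: 42.2
```

Run:
```python
from h import *
s=read_state();print(s["clock"],s["position"],s["contact_force"],s["gripper_width"])
crop(get_image("wrist"),180,140,280,210,3,"pics/w11c.png")
```

```text
14.8 [ 508.8935981  -298.93593135   82.82300874] [-0.37393827  0.84500732  7.8887647 ] 42.233420785028336
```

View pics/w11c.png

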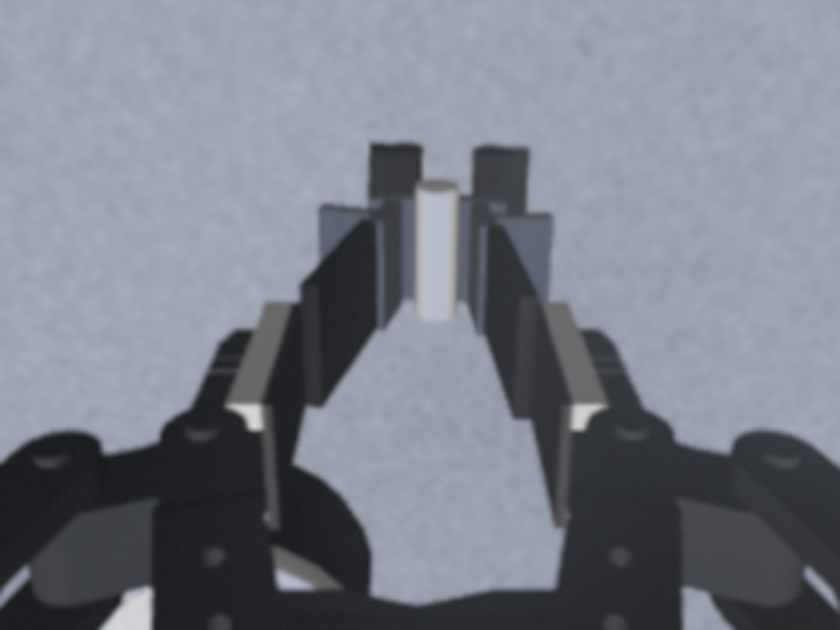

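Run:
```python
from h import *
import pickle
p=camera_params("wrist");T=np.linalg.inv(p["tool_from_camera"])
c=(p["mtx"],p["k1"],T[:3,:3],T[:3,3])
q=lambda X:((proj(c,X)-[180,140])*3).round()
for z in(-10,-5,0,5,10):print(z,q([[-11,12,z],[11,12,z],[-11,-12,z],[11,-12,z]]).tolist())
print("w6 open"); 
for z in(-15,-13,-10,-5,0):print(z,q([[-11,42.5,z],[11,42.5,z]]).tolist())
print("w11 21mm")
for z in(-13,-10,-5,0):print(z,q([[-11,21,z],[11,21,z]]).tolist())
```

```text
-10 [[487.0, 421.0], [490.0, 315.0], [358.0, 421.0], [355.0, 315.0]]
-5 [[485.0, 406.0], [488.0, 303.0], [360.0, 406.0], [357.0, 303.0]]
0 [[483.0, 392.0], [486.0, 291.0], [362.0, 392.0], [359.0, 291.0]]
5 [[481.0, 378.0], [484.0, 280.0], [363.0, 378.0], [361.0, 280.0]]
10 [[479.0, 365.0], [482.0, 269.0], [365.0, 365.0], [362.0, 269.0]]
w6 open
-15 [[657.0, 436.0], [669.0, 328.0]]
-13 [[654.0, 430.0], [666.0, 323.0]]
-10 [[650.0, 420.0], [661.0, 315.0]]
-5 [[643.0, 405.0], [653.0, 302.0]]
0 [[636.0, 391.0], [646.0, 290.0]]
w11 21mm
-13 [[537.0, 431.0], [543.0, 323.0]]
-10 [[535.0, 421.0], [541.0, 315.0]]
-5 [[532.0, 406.0], [537.0, 303.0]]
0 [[528.0, 392.0], [533.0, 291.0]]
```

Request:
send_rows([
  [0, 0, 0.003],
  [0, 0, 0.004],
  [0, 0, 0.005],
  [0, 0, 0.005],
  [0, 0, 0.005],
  [0, 0, 0.005],
  [0, 0, 0.0],
  [0, 0, 0],
], yaw=[0, 0, 0, 0, 0, 0, 0, 0], fingers=[120, 110, 100, 90, 80, 50, 0, 0])

```text
clock: 15.65
position: [509.1, -299.1, 83.2]
ee_rot: [-0.152, 0.988, -0.002, 0.009]
contact_force: [-0.2, 0.3, 0.2]
gripper_width: 85.7
```

```bash
cat > look.py <<'E'
import sys
from h import *
n=sys.argv[1]
s=read_state();print(s["clock"],s["position"],s["contact_force"],s["gripper_width"],s["ee_rot"])
im=get_image("wrist");cv2.imwrite(f"pics/{n}.png",im)
crop(im,180,140,280,210,3,f"pics/{n}c.png")
E
python3 look.py w12
```

```text
15.65 [ 509.10522869 -299.08614946   83.22269175] [-0.2259694   0.2891589   0.22702884] 85.67004263452277 [-0.15234993  0.98828016 -0.0022581   0.00931291]
```

View pics/w12c.png

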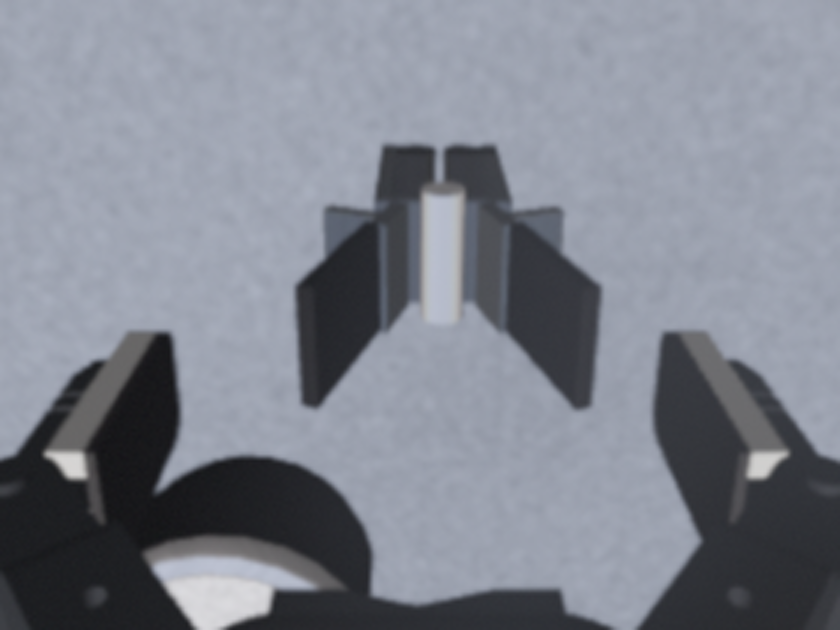

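Request:
send_rows([
  [0.0045, 0.0061, 0],
  [0.0045, 0.0061, 0.0],
  [0.0045, 0.0061, 0.015],
  [0.0045, 0.0061, 0.029],
  [0.0045, 0.0061, 0.029],
  [0.0045, 0.0061, 0.029],
  [0.0045, 0.0061, 0.029],
], yaw=[0, 0, 0, 0, 0, 0, 0], fingers=[0, 0, 0, 0, 0, 50, 60])

```text
clock: 16.4
position: [504.0, -294.8, 54.7]
ee_rot: [-0.152, 0.988, -0.003, 0.01]
contact_force: [-0.5, 0.3, -0.2]
gripper_width: 65.2
```

```bash
python3 look.py w13
```

```text
16.4 [ 503.98639216 -294.76104753   54.7181745 ] [-0.47787788  0.28728187 -0.21773334] 65.20685025816339 [-0.1524469   0.98825909 -0.00254013  0.00987254]
```

View pics/w13c.png

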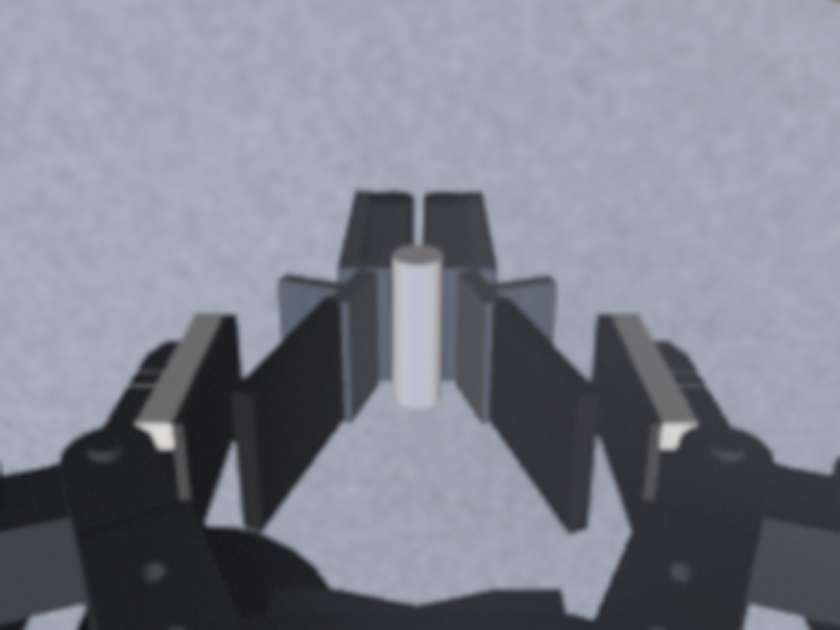

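Run:
```python
from h import *
p=camera_params("wrist");T=np.linalg.inv(p["tool_from_camera"])
c=(p["mtx"],p["k1"],T[:3,:3],T[:3,3])
q=lambda X:((proj(c,X)-[180,140])*3).round()
print(q([[13,-28.5,-38],[-13,-28.5,-38],[13,28.5,-38],[-13,28.5,-38]]).tolist(),q([[16,0,9],[-16,0,9]]).tolist())
```

```text
[[229.0, 392.0], [241.0, 536.0], [620.0, 392.0], [606.0, 536.0]] [[422.0, 248.0], [422.0, 389.0]]
```

Request:
send_rows([
  [0, 0, 0],
  [0, 0, 0],
  [0, 0, -0.001],
  [0, 0, -0.002],
  [0, 0, -0.003],
  [0, 0, -0.004],
  [0, 0, -0.005],
  [0, 0, -0.005],
], yaw=[0, 0, 0, 0, 0, 0, 0, 0], fingers=[75, 85, 95, 105, 115, 125, 135, 135])

```text
clock: 17.25
position: [504.4, -295.0, 60.3]
ee_rot: [-0.152, 0.988, -0.003, 0.011]
contact_force: [0.9, -0.7, 4.4]
gripper_width: 40.5
```

```bash
python3 look.py w14
```

```text
17.25 [ 504.40483861 -294.9715417    60.29698509] [ 0.87196705 -0.69466698  4.434735  ] 40.45914309708385 [-0.15247386  0.98824681 -0.00291784  0.0105571 ]
```

View pics/w14c.png

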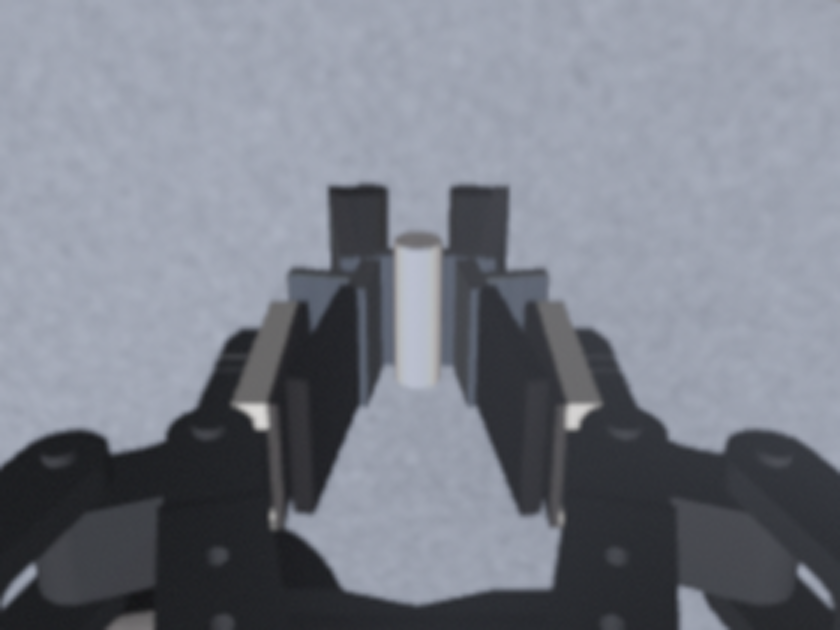

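Request:
send_rows([
  [0, 0, -0.001],
  [0, 0, -0.002],
  [0, 0, -0.003],
  [0, 0, -0.004],
  [0, 0, -0.004],
  [0, 0, -0.004],
  [0, 0, -0.004],
  [0, 0, -0.004],
], yaw=[0, 0, 0, 0, 0, 0, 0, 0], fingers=[145, 155, 165, 175, 185, 220, 255, 255])

```text
clock: 18.1
position: [504.2, -294.9, 64.1]
ee_rot: [-0.152, 0.988, -0.003, 0.01]
contact_force: [0.0, 0.8, -1.4]
gripper_width: 23.7
```

```bash
python3 look.py w15
```

```text
18.1 [ 504.20611196 -294.92736904   64.12358987] [ 0.033061    0.77063688 -1.3912444 ] 23.69571389306459 [-0.15246664  0.98825013 -0.00283336  0.01037232]
```

View pics/w15c.png

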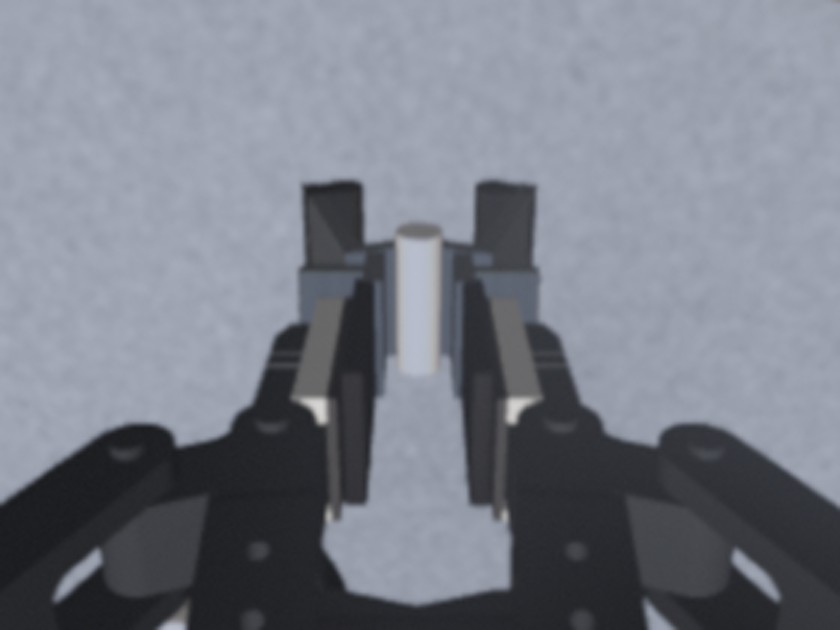

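Request:
send_rows([
  [0, 0, -0.02],
  [0, 0, -0.06],
  [0, 0, -0.11],
  [0, 0, -0.16],
  [0, 0, -0.2],
  [-0.01, 0.04, -0.205],
  [-0.03, 0.085, -0.205],
  [-0.045, 0.13, -0.205],
  [-0.06, 0.17, -0.205],
  [-0.075, 0.2, -0.205],
  [-0.075, 0.2, -0.205],
  [-0.075, 0.2, -0.205],
], yaw=[0, 0, 0, 0, 0, -8, -16, -24, -32, -40, -45, -45], fingers=[255, 255, 255, 255, 255, 255, 255, 255, 255, 255, 255, 255])

```text
clock: 19.35
position: [511.0, -80.0, 268.9]
ee_rot: [-0.52, 0.854, -0.007, 0.009]
contact_force: [-0.9, 0.3, -1.8]
gripper_width: 23.5
```

```bash
cat > st.py <<'E'
from h import *
s=read_state();Rm=R.from_quat(s["ee_rot"]).as_matrix()
O=np.array([629.73,163.37,0]);th=np.radians(16.974);Rt=R.from_euler('z',th).as_matrix()
print(s["clock"],s["position"].round(1),"F",s["contact_force"].round(1),"w",s["gripper_width"].round(1))
print("tote",(Rt.T@(s["position"]-O)).round(2),"ztilt in tote",(Rt.T@Rm[:,2]).round(4),"heading y",np.degrees(np.arctan2(Rm[1,1],Rm[0,1])).round(2),"j",s["joints"].round(2))
def togo(x,y,z=None):
    tgt=O+Rt@np.array([x,y,0]);tgt[2]=s["position"][2] if z is None else z
    return (Rm.T@(tgt-s["position"])).round(1)
if __name__=="__main__":print("togo -106.5,0",togo(-106.5,0))
E
python3 st.py
```

```text
Traceback (most recent call last):
  File "st.py", line 4, in <module>
    print(s["clock"],s["position"].round(1),"F",s["contact_force"].round(1),"w",s["gripper_width"].round(1))
                                                                                ^^^^^^^^^^^^^^^^^^^^^^^^
AttributeError: 'float' object has no attribute 'round'
```

```bash
sed -i 's/s\["gripper_width"\].round(1)/s["gripper_width"]/' st.py; python3 st.py
```

```text
19.35 [511.  -80.  268.9] F [-0.9  0.3 -1.8] w 23.548583927559108
tote [-184.66 -198.13  268.88] ztilt in tote [ 0.0199 -0.0084 -0.9998] heading y 152.65 j [ 0.16  0.16 -0.21  0.01 -1.18 -0.64]
togo -106.5,0 [-1.964e+02  8.250e+01 -1.000e-01]
```

Request:
send_rows([
  [-0.04, 0.018, 0],
  [-0.08, 0.035, 0],
  [-0.12, 0.05, 0],
  [-0.16, 0.066, 0],
  [-0.185, 0.077, 0],
  [-0.196, 0.0825, 0],
  [-0.196, 0.0825, 0],
  [-0.196, 0.0825, 0],
  [-0.196, 0.0825, 0],
], yaw=[-8, -16, -24, -32, -40, -44.3, -44.3, -44.3, -44.3], fingers=[255, 255, 255, 255, 255, 255, 255, 255, 255])

```text
clock: 20.25
position: [527.7, 130.8, 268.7]
ee_rot: [0.803, -0.596, 0.009, -0.005]
contact_force: [0.3, -0.4, -1.5]
gripper_width: 23.4
```

```bash
python3 st.py; python3 look.py w16; python3 -c "
from h import *
import pickle;pickle.dump(read_state(),open('pics/w16.pkl','wb'))
crop(get_image('side'),270,60,160,120,5,'pics/s16.png')"
```

```text
20.25 [527.7 130.8 268.7] F [ 0.3 -0.4 -1.5] w 23.36566073517301
tote [-107.11   -1.32  268.74] ztilt in tote [ 0.0195 -0.0085 -0.9998] heading y -163.22 j [ 0.55  0.21 -0.15  0.01 -1.19 -0.26]
togo -106.5,0 [-1.3 -0.6  0. ]
20.25 [527.66959151 130.84230376 268.73954657] [ 0.32581926 -0.4040917  -1.51567858] 23.36566073517301 [ 0.80265365 -0.5963505   0.00921529 -0.00531852]
```

View pics/w16c.png

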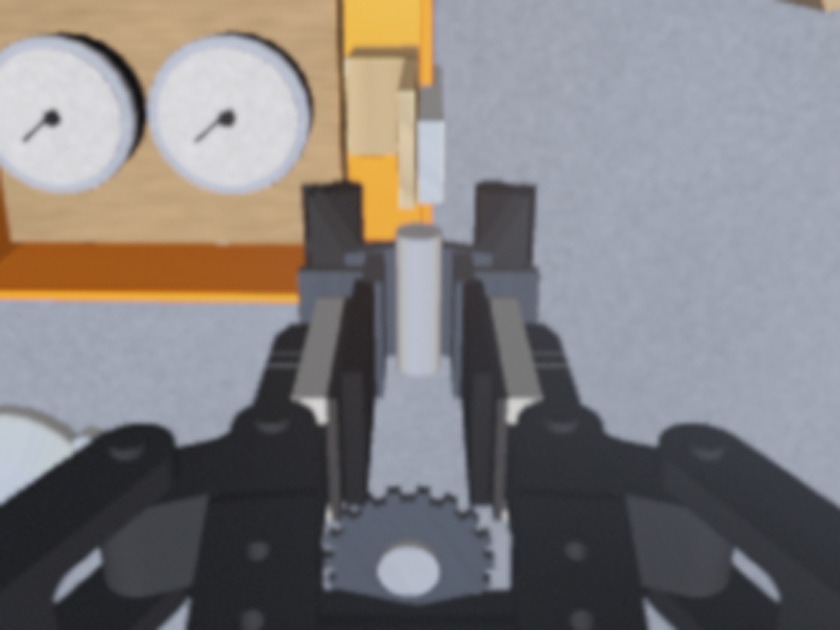

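View pics/s16.png

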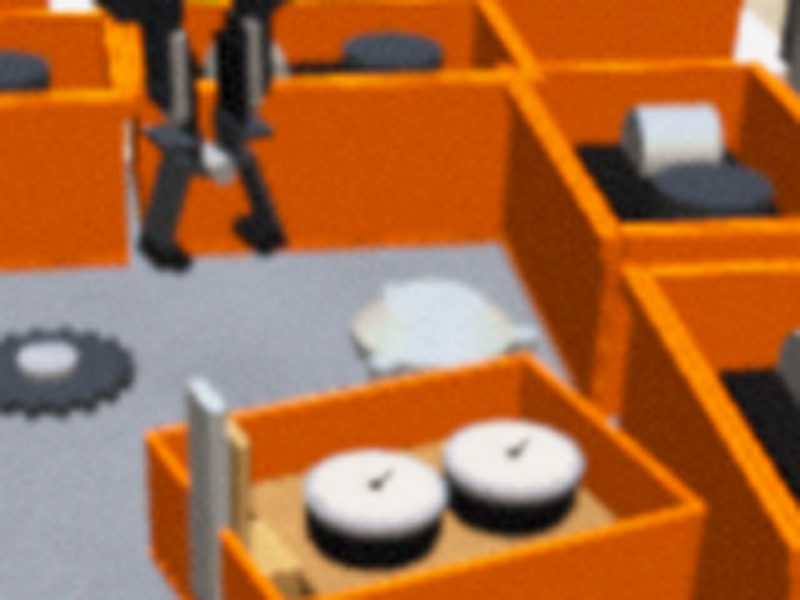

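Run:
```python
from st import *
import pickle;s=pickle.load(open("pics/w16.pkl","rb"));W=cam("wrist",s)
g=lambda u,v:(180+u/3,140+v/3)
f=lambda uv,z:(Rt.T@(onz(W,g(*uv),z)-O)).round(1)
t=lambda uv,z:(Rm.T@(onz(W,g(*uv),z)-s["position"])).round(1)
for z in (135,138,141):
  print(z,[(f(u,z)[:2],t(u,z)) for u in [(417,120),(444,120),(444,204),(417,204)]])
print("upr",[(f(u,123)[:2],t(u,123)) for u in [(398,90),(417,90),(417,208),(398,208)]])
# bar depth in tool
p=camera_params("wrist");T=np.linalg.inv(p["tool_from_camera"]);c=(p["mtx"],p["k1"],T[:3,:3],T[:3,3])
for z in (12,16,20,24):print(z,((proj(c,[[16,-5,z],[16,5,z],[-16,0,z-5],[0,31,z+40],[0,-31,z+40]])-[180,140])*3).round().tolist())
```

```text
20.35 [527.7 130.9 268.8] F [ 0.7 -0.5 -1.3] w 23.41769295843924
tote [-107.04   -1.24  268.84] ztilt in tote [ 0.0198 -0.0084 -0.9998] heading y -163.19 j [ 0.55  0.21 -0.15  0.01 -1.19 -0.26]
135 [(array([-105.9,  -13.9]), array([ 11.5,   1.4, 133.9])), (array([-115.1,  -13.9]), array([ 11.5,  10.6, 133.7])), (array([-115.3,   16.5]), array([-18.9,  10.9, 133.4])), (array([-105.8,   16.5]), array([-19. ,   1.4, 133.6]))]
138 [(array([-105.9,  -14.6]), array([ 12.2,   1.4, 130.9])), (array([-115.1,  -14.6]), array([ 12.2,  10.5, 130.7])), (array([-115.3,   15.4]), array([-17.8,  10.8, 130.5])), (array([-105.8,   15.5]), array([-17.9,   1.4, 130.6]))]
141 [(array([-106. ,  -15.3]), array([ 12.9,   1.4, 127.9])), (array([-115. ,  -15.4]), array([ 13. ,  10.4, 127.7])), (array([-115.2,   14.4]), array([-16.8,  10.7, 127.5])), (array([-105.9,   14.4]), array([-16.8,   1.4, 127.6]))]
upr [(array([-99. , -21.9]), array([ 19.4,  -5.3, 146.1])), (array([-105.7,  -21.9]), array([ 19.4,   1.4, 146. ])), (array([-105.5,   22.3]), array([-24.8,   1.4, 145.6])), (array([-98.5,  22.3]), array([-24.9,  -5.6, 145.7]))]
12 [[386.0, 244.0], [436.0, 244.0], [411.0, 396.0], [535.0, 242.0], [290.0, 242.0]]
16 [[387.0, 237.0], [436.0, 237.0], [411.0, 385.0], [532.0, 236.0], [292.0, 236.0]]
20 [[388.0, 229.0], [435.0, 229.0], [412.0, 375.0], [530.0, 230.0], [294.0, 230.0]]
24 [[388.0, 223.0], [435.0, 223.0], [412.0, 366.0], [528.0, 225.0], [296.0, 225.0]]
```

Run:
```python
from h import *
for i in range(3):
  p=camera_params("wrist");print(p["tool_from_camera"].round(4).tolist(),p["mtx"][0].round(2))
T=np.linalg.inv(p["tool_from_camera"]);c=(p["mtx"],p["k1"],T[:3,:3],T[:3,3])
for X in([16,0,9],[16,-5,20],[16,5,20],[16,0,20],[0,0,60],[0,0,130]):
  a=proj(c,[X])[0];print(X,a,(a-[180,140])*3)
```

```text
[[-0.0007, -0.9519, -0.3064, 79.9112], [1.0, -0.0006, -0.0004, 0.96], [0.0002, -0.3064, 0.9519, -142.8044], [0.0, 0.0, 0.0, 1.0]] [276.9    0.   318.49]
[[-0.0007, -0.9519, -0.3064, 79.9112], [1.0, -0.0006, -0.0004, 0.96], [0.0002, -0.3064, 0.9519, -142.8044], [0.0, 0.0, 0.0, 1.0]] [276.9    0.   318.49]
[[-0.0007, -0.9519, -0.3064, 79.9112], [1.0, -0.0006, -0.0004, 0.96], [0.0002, -0.3064, 0.9519, -142.8044], [0.0, 0.0, 0.0, 1.0]] [276.9    0.   318.49]
[16, 0, 9] [317.00871101 223.26302283] [411.02613303 249.78906849]
[16, -5, 20] [309.17216883 216.47567808] [387.51650648 229.42703425]
[16, 5, 20] [325.03145992 216.46713342] [435.09437977 229.40140025]
[16, 0, 20] [317.10154637 216.47210418] [411.30463912 229.41631253]
[0, 0, 60] [317.4025827  216.82483015] [412.20774809 230.47449044]
[0, 0, 130] [317.67396575 191.77172989] [413.02189725 155.31518966]
```

Request:
send_rows([
  [-0.003, 0.0008, 0.02],
  [-0.003, 0.0008, 0.04],
  [-0.003, 0.0008, 0.046],
  [-0.003, 0.0008, 0.046],
  [-0.003, 0.0008, 0.046],
], yaw=[0, 0, 0, 0, 0], fingers=[255, 255, 255, 255, 255])

```text
clock: 20.85
position: [527.7, 133.3, 223.8]
ee_rot: [0.803, -0.596, 0.01, -0.006]
contact_force: [-0.1, 0.3, -1.0]
gripper_width: 23.3
```

```bash
python3 st.py; python3 look.py w17; python3 -c "
from h import *
crop('pics/w17.png',250,120,140,105,6,'pics/w17d.png')
crop(get_image('side'),270,60,160,120,5,'pics/s17.png')"
```

```text
20.85 [527.7 133.3 223.8] F [-0.1  0.3 -1. ] w 23.333261718254843
tote [-106.32    1.04  223.82] ztilt in tote [ 0.0215 -0.0086 -0.9997] heading y -163.21 j [ 0.55  0.24 -0.22  0.02 -1.09 -0.27]
togo -106.5,0 [1.  0.2 0. ]
20.85 [527.73570209 133.32659703 223.81997518] [-0.09576102  0.3415488  -0.95371271] 23.333261718254843 [ 0.8026695  -0.59631144  0.00985389 -0.00610339]
```

View pics/w17d.png

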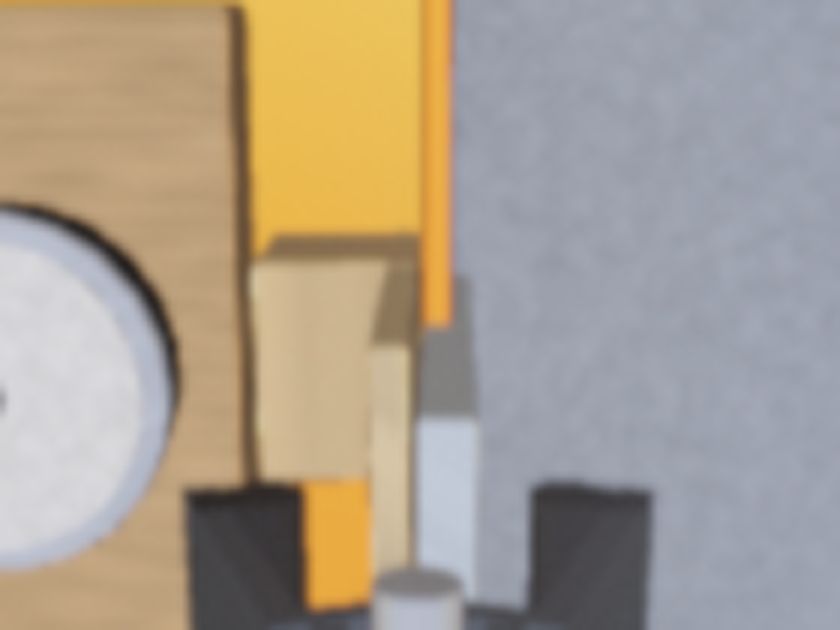

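View pics/s17.png

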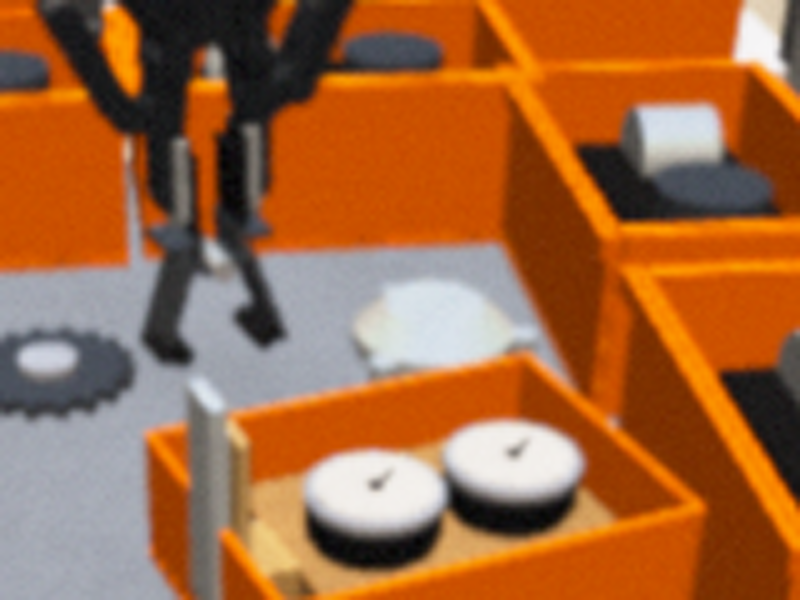

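Request:
send_rows([
  [0, 0.001, 0.0],
  [0, 0.001, 0.0],
  [0, 0.001, 0.005],
  [0, 0.001, 0.015],
  [0, 0.001, 0.025],
  [0, 0.001, 0.028],
  [0, 0.001, 0.028],
], yaw=[0, 0, 0, 0, 0, 0, 0], fingers=[255, 255, 255, 255, 255, 255, 255])

```text
clock: 21.65
position: [527.0, 133.0, 194.8]
ee_rot: [0.803, -0.596, 0.009, -0.005]
contact_force: [0.6, -0.1, -1.0]
gripper_width: 23.4
```

```bash
python3 st.py; python3 look.py w18; python3 -c "
from h import *
crop('pics/w18.png',250,120,140,105,6,'pics/w18d.png')
crop(get_image('side'),270,80,130,110,6,'pics/s18.png')"
```

```text
21.65 [527.  133.  194.8] F [ 0.6 -0.1 -1. ] w 23.389880316006025
tote [-107.12    0.95  194.82] ztilt in tote [ 0.0198 -0.0088 -0.9998] heading y -163.19 j [ 0.55  0.27 -0.27  0.02 -1.02 -0.27]
togo -106.5,0 [ 0.9 -0.6  0. ]
21.65 [526.99702993 133.00747744 194.82490697] [ 0.55218408 -0.09248861 -1.01915992] 23.389880316006025 [ 0.80277152 -0.5961884   0.00941323 -0.0053538 ]
```

View pics/w18d.png

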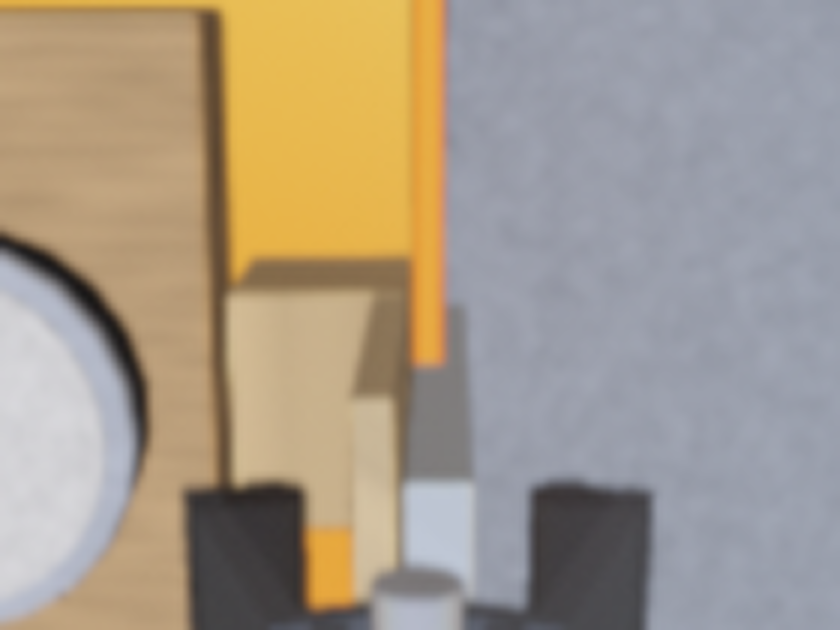

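View pics/s18.png

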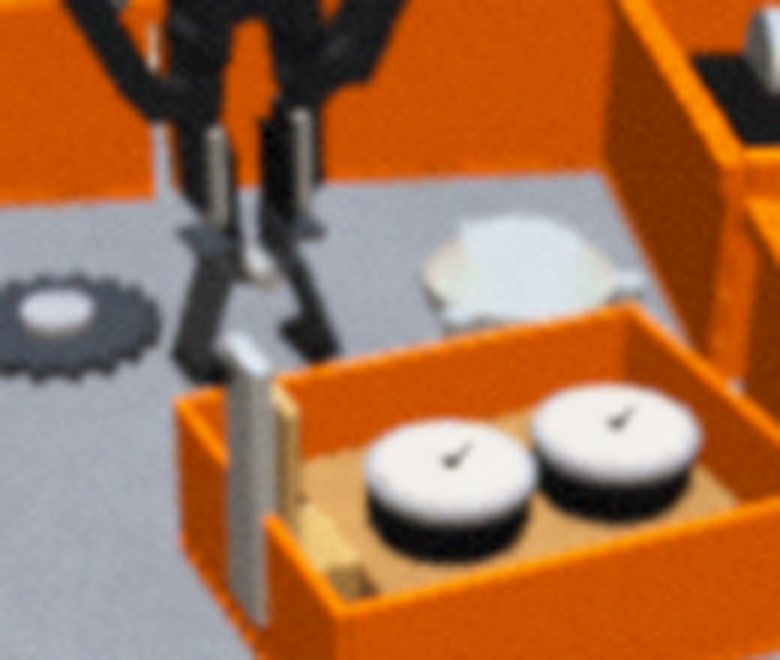

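Request:
send_rows([
  [0, -0.001, 0.0],
  [0, -0.001, 0.0],
  [0, -0.001, 0.005],
  [0, -0.001, 0.012],
  [0, -0.001, 0.018],
  [0, -0.001, 0.018],
  [0, -0.001, 0.018],
], yaw=[0, 0, 0, 0, 0, 0, 0], fingers=[255, 255, 255, 255, 255, 255, 255])

```text
clock: 22.45
position: [529.0, 133.5, 177.7]
ee_rot: [0.803, -0.596, 0.01, -0.006]
contact_force: [0.0, 0.2, 0.3]
gripper_width: 23.1
```

```bash
python3 st.py; python3 look.py w19; python3 -c "
from h import *
crop('pics/w19.png',250,120,140,105,6,'pics/w19d.png')
crop(get_image('side'),270,80,130,110,6,'pics/s19.png')"
```

```text
22.45 [529.  133.5 177.7] F [0.  0.2 0.3] w 23.14205445187449
tote [-105.07    0.83  177.69] ztilt in tote [ 0.0215 -0.0087 -0.9997] heading y -163.18 j [ 0.55  0.29 -0.29  0.02 -0.98 -0.27]
togo -106.5,0 [ 0.8  1.4 -0. ]
22.45 [528.99264377 133.4849303  177.68727266] [0.00977073 0.16803927 0.30949374] 23.14205445187449 [ 0.80281873 -0.59611     0.00991042 -0.00606167]
```

View pics/w19d.png

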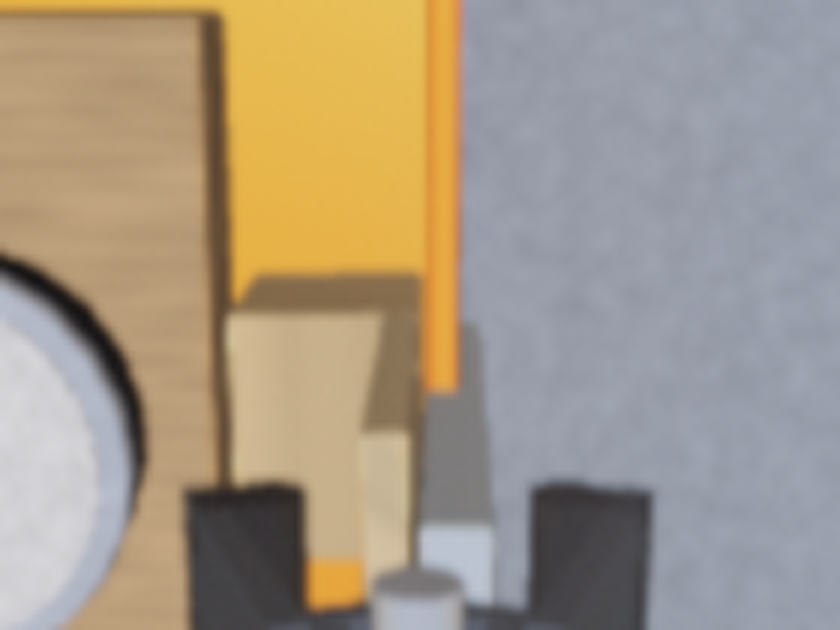

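View pics/s19.png

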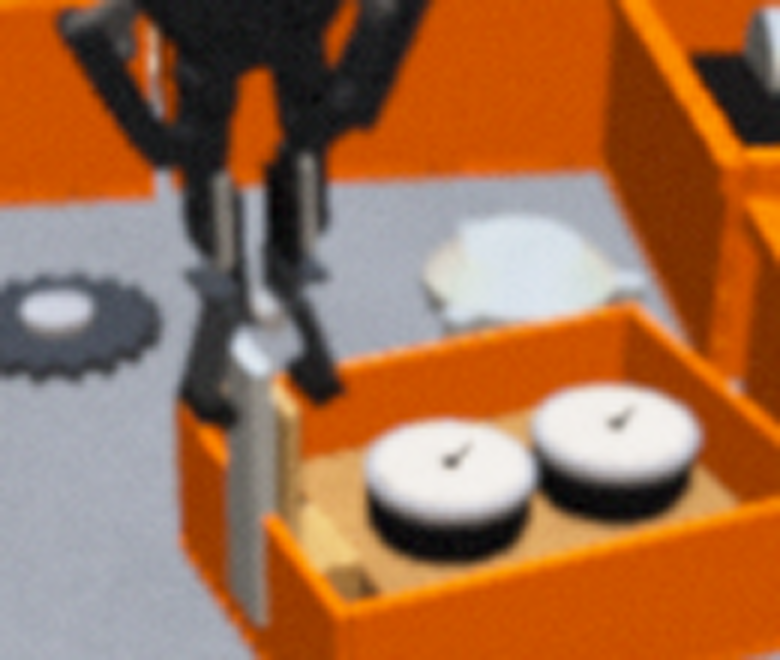

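Request:
send_rows([
  [0, 0.0007, 0.003],
  [0, 0.0007, 0.006],
  [0, 0.0007, 0.008],
  [0, 0.0007, 0.008],
  [0, 0.0007, 0.008],
], yaw=[0, 0, 0, 0, 0], fingers=[255, 255, 255, 255, 255])

```text
clock: 23.05
position: [528.8, 133.4, 170.1]
ee_rot: [0.803, -0.596, 0.01, -0.006]
contact_force: [-0.0, 0.1, -0.8]
gripper_width: 23.6
```

```bash
python3 st.py; python3 look.py w20; python3 -c "
from h import *
crop('pics/w20.png',250,120,140,105,6,'pics/w20d.png')"
```

```text
23.05 [528.8 133.4 170.1] F [-0.   0.1 -0.8] w 23.622019804907545
tote [-105.31    0.81  170.1 ] ztilt in tote [ 0.0224 -0.0086 -0.9997] heading y -163.18 j [ 0.55  0.29 -0.3   0.02 -0.96 -0.27]
togo -106.5,0 [ 0.8  1.2 -0. ]
23.05 [528.76791871 133.39847025 170.09717334] [-0.02379062  0.1128018  -0.78347781] 23.622019804907545 [ 0.80283781 -0.59607632  0.01013054 -0.00646915]
```

View pics/w20d.png

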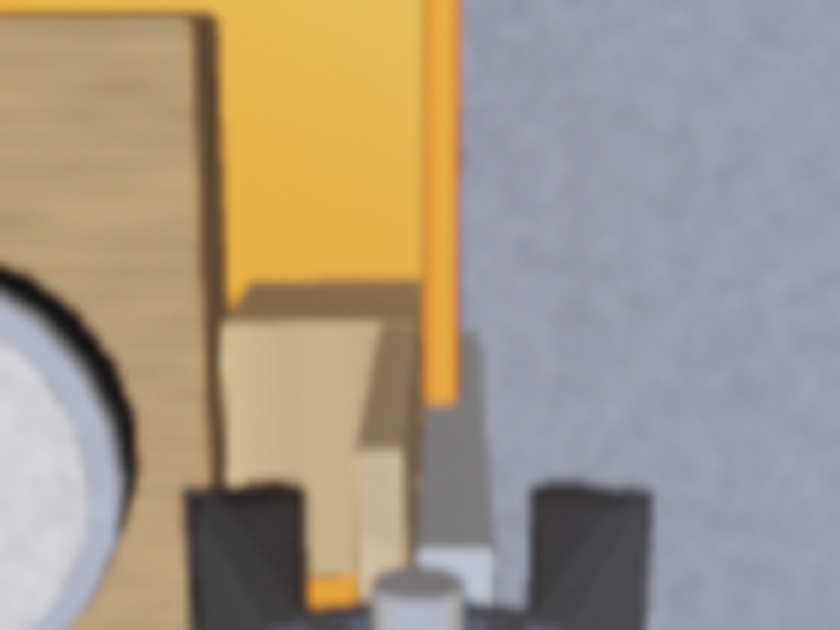

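Request:
send_rows([
  [0, 0.0004, 0.002],
  [0, 0.0004, 0.004],
  [0, 0.0004, 0.004],
], yaw=[0, 0, 0], fingers=[255, 255, 255])

```text
clock: 23.4
position: [528.3, 133.2, 165.8]
ee_rot: [0.803, -0.596, 0.01, -0.006]
contact_force: [0.1, -0.2, -1.6]
gripper_width: 23.1
```

Request:
send_rows([
  [0, 0, 0.001],
  [0, 0, 0.002],
  [0, 0, 0.003],
  [0, 0, 0.003],
], yaw=[0, 0, 0, 0], fingers=[255, 255, 255, 255])

```text
clock: 23.8
position: [528.6, 133.3, 164.4]
ee_rot: [0.803, -0.596, 0.01, -0.007]
contact_force: [-3.3, -0.4, 6.6]
gripper_width: 23.5
```

Request:
send_rows([
  [0, 0, 0.002],
  [0, 0, 0.0035],
  [0, 0, 0.0035],
  [0, 0, 0.0035],
  [0, 0, 0.0035],
], yaw=[0, 0, 0, 0, 0], fingers=[255, 255, 255, 255, 255])

```text
clock: 24.3
position: [530.5, 133.6, 163.8]
ee_rot: [0.803, -0.595, 0.012, -0.009]
contact_force: [-1.7, -1.0, 9.2]
gripper_width: 23.1
```

```bash
python3 st.py; python3 look.py w21; python3 -c "
from h import *
crop('pics/w21.png',250,120,140,105,6,'pics/w21d.png')
crop(get_image('side'),270,80,130,110,6,'pics/s21.png')"
```

```text
24.3 [530.5 133.6 163.8] F [-1.7 -1.   9.2] w 23.119783799366246
tote [-103.61    0.51  163.84] ztilt in tote [ 0.0284 -0.0095 -0.9996] heading y -163.07 j [ 0.55  0.3  -0.31  0.02 -0.94 -0.27]
togo -106.5,0 [ 0.5  2.9 -0.1]
24.3 [530.48009505 133.60953132 163.84216343] [-1.73329038 -1.02087606  9.19963632] 23.119783799366246 [ 0.80333816 -0.59533438  0.01227655 -0.0086059 ]
```

View pics/w21d.png

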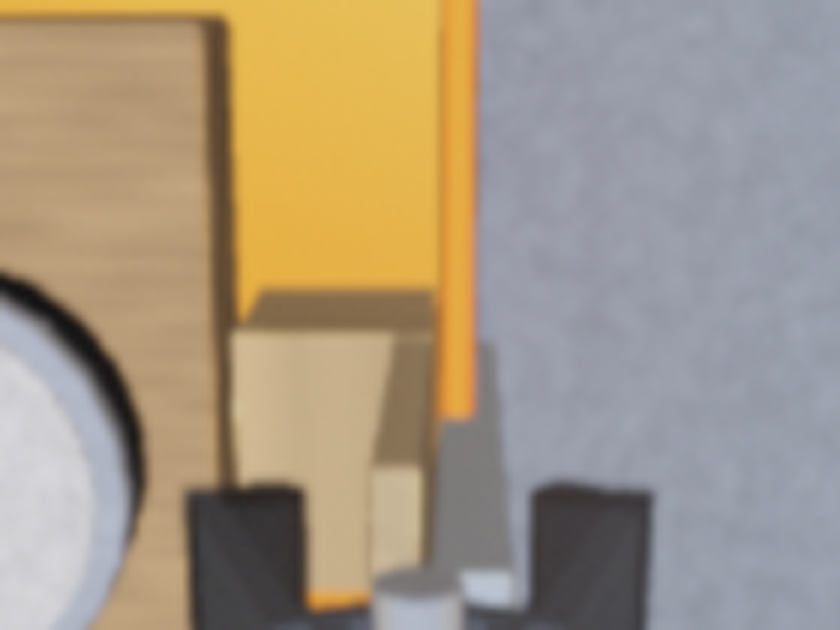

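View pics/s21.png

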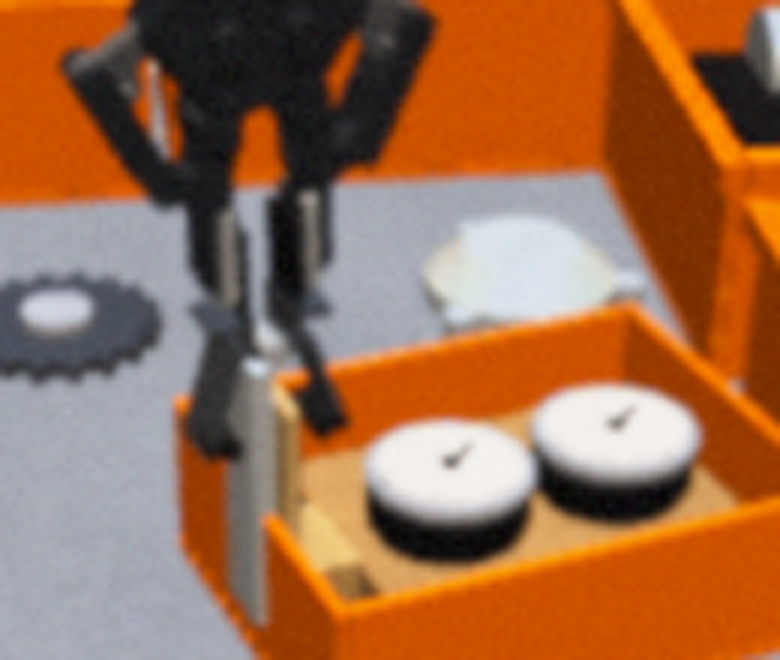

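Request:
send_rows([
  [0, 0.002, 0.001],
  [0, 0.0025, 0.003],
  [0, 0.0025, 0.0035],
  [0, 0.0025, 0.0035],
  [0, 0.0025, 0.0035],
  [0, 0.0025, 0.0035],
], yaw=[0, 0, 0, 0, 0, 0], fingers=[255, 255, 255, 255, 255, 255])

```text
clock: 25.0
position: [530.3, 133.7, 163.8]
ee_rot: [0.804, -0.595, 0.014, -0.011]
contact_force: [-1.8, 0.5, 12.6]
gripper_width: 23.6
```

```bash
python3 st.py; python3 look.py w22; python3 -c "
from h import *
crop('pics/w22.png',250,120,140,105,6,'pics/w22d.png')"
```

```text
25.0 [530.3 133.7 163.8] F [-1.8  0.5 12.6] w 23.593226112472706
tote [-103.79    0.62  163.77] ztilt in tote [ 0.0349 -0.0097 -0.9993] heading y -162.99 j [ 0.55  0.3  -0.32  0.02 -0.93 -0.27]
togo -106.5,0 [ 0.6  2.7 -0.1]
25.0 [530.27664768 133.66395546 163.77000213] [-1.81239314  0.5225776  12.56113891] 23.593226112472706 [ 0.80374335 -0.5946998   0.01431012 -0.01113529]
```

View pics/w22d.png

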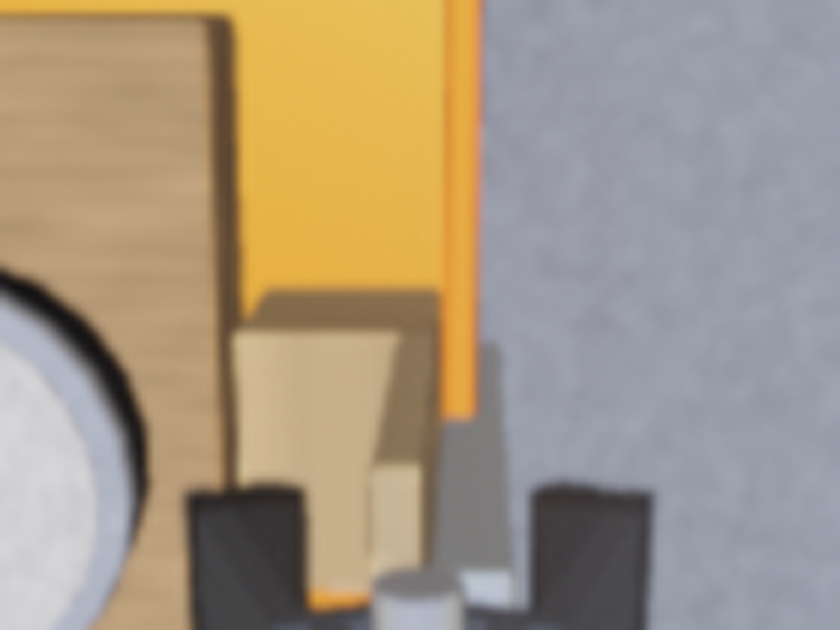

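Request:
send_rows([
  [0, 0.001, 0.003],
  [0, 0.001, 0.003],
  [0, 0.001, 0.004],
  [0, 0.001, 0.005],
  [0, 0.001, 0.005],
  [0, 0.001, 0.005],
  [0, 0.001, 0.005],
  [0, 0.001, 0.005],
  [0, 0, 0.003],
  [0, 0, 0],
], yaw=[0, 0, 0, 0, 0, 0, 0, 0, 0, 0], fingers=[185, 175, 165, 155, 145, 135, 120, 100, 80, 50])

```text
clock: 26.05
position: [529.9, 133.5, 163.2]
ee_rot: [0.804, -0.595, 0.014, -0.01]
contact_force: [0.3, 0.0, -0.7]
gripper_width: 68.9
```

```bash
python3 st.py; python3 look.py w23; python3 -c "
from h import *
crop(get_image('side'),270,80,130,110,6,'pics/s23.png')"
```

```text
26.05 [529.9 133.5 163.2] F [ 0.3  0.  -0.7] w 68.9471610794883
tote [-104.15    0.59  163.23] ztilt in tote [ 0.0333 -0.01   -0.9994] heading y -162.99 j [ 0.55  0.3  -0.32  0.02 -0.93 -0.27]
togo -106.5,0 [ 0.6  2.4 -0.1]
26.05 [529.94714008 133.53043194 163.23434491] [ 0.33991906  0.03099408 -0.69706379] 68.9471610794883 [ 0.80373563 -0.59473232  0.0139443  -0.01039533]
```

View pics/w23c.png

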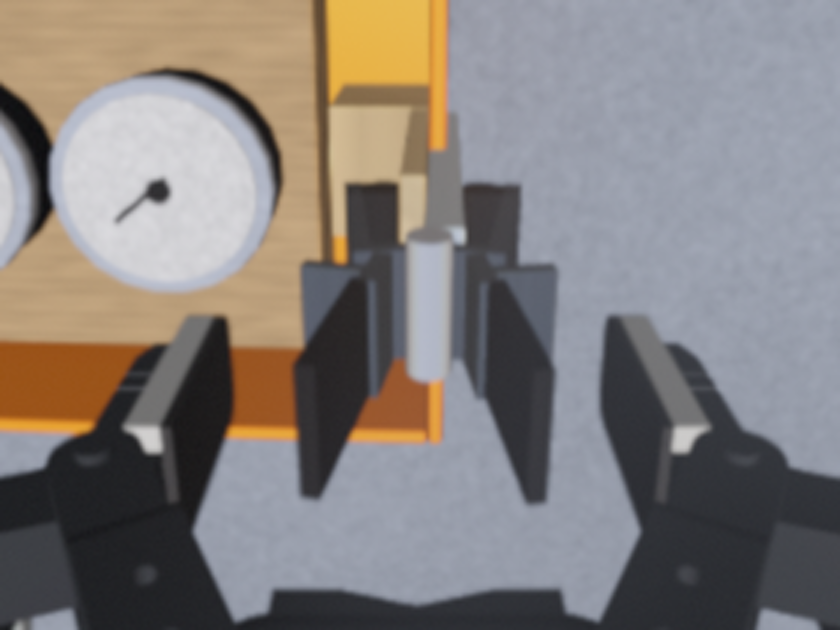

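View pics/s23.png

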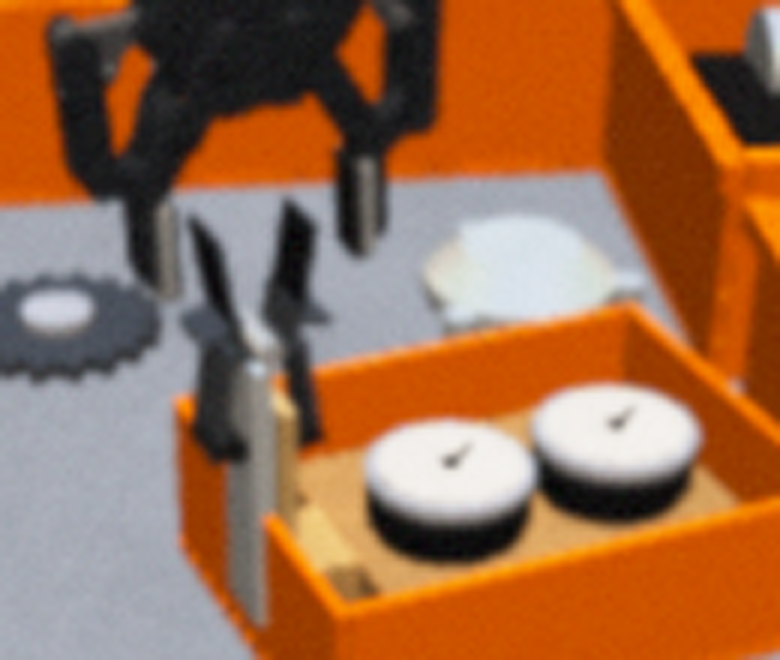

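Request:
send_rows([
  [0, 0.001, 0],
  [0, 0.001, 0],
  [0, 0.001, -0.005],
  [0, 0.001, -0.02],
  [0, 0.001, -0.05],
  [0, 0.001, -0.09],
  [0, 0.001, -0.12],
  [0.05, 0, -0.12],
  [0.08, 0, -0.12],
  [0.08, 0, -0.12],
], yaw=[0, 0, 0, 0, 0, 0, 0, 0, 0, 0], fingers=[0, 0, 0, 0, 0, 0, 0, 0, 0, 0])

```text
clock: 27.15
position: [549.9, 54.7, 285.4]
ee_rot: [0.803, -0.596, 0.015, -0.011]
contact_force: [-0.7, -0.1, 0.2]
gripper_width: 85.4
```

```bash
python3 st.py; python3 look.py w24; python3 -c "
from h import *
crop(get_image('side'),270,80,130,110,6,'pics/s24.png')
cv2.imwrite('pics/scene24.png',get_image('scene'))"
```

```text
27.15 [549.9  54.7 285.4] F [-0.7 -0.1  0.2] w 85.38683634955834
tote [-108.04  -80.64  285.37] ztilt in tote [ 0.036  -0.0101 -0.9993] heading y -163.19 j [ 0.4   0.21 -0.11  0.01 -1.22 -0.11]
togo -106.5,0 [-80.6  -1.3  -0.8]
27.15 [549.93808262  54.69960014 285.37150539] [-0.66449993 -0.13921479  0.20209018] 85.38683634955834 [ 0.80267672 -0.59612113  0.0147464  -0.01149911]
```

View pics/w24.png

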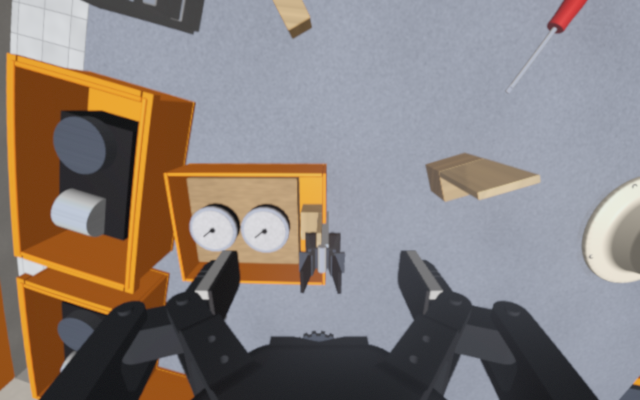

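View pics/s24.png

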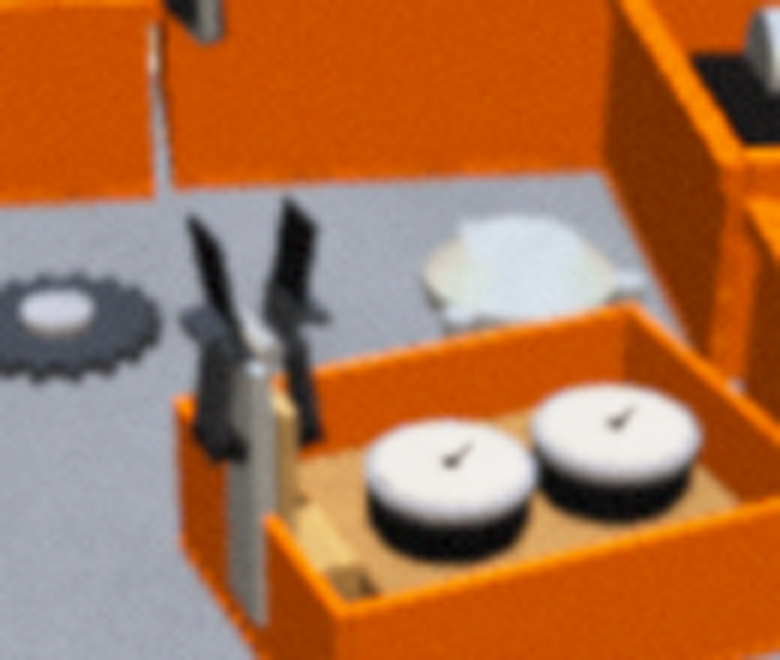

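View pics/scene24.png

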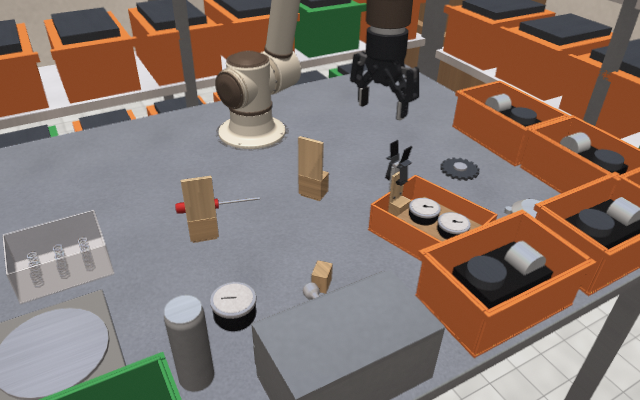

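```bash
python3 -c "
from bench import *
print(job_done())"
```

```text
the job is handed in; nothing more can be done
None
```

The chock is in the gap with its upright against the stake, and the clamp is clipped over both. I handed the job in at about 27 s; it gave no verdict.

- **Chock:** I took the smallest of the three, set it on the tote floor until I felt about 8 N, slid it to the stake until I felt about 4 N, and released it. Later close views suggested about 1 mm between upright and stake, against a limit of 5 mm.
- **Clamp grip:** My first grip held the clamp too near the handle tops and it sat tilted. I stood it back on the bench and gripped it again lower down, and this time it was square.
- **Clipping it on:** I lowered the clamp over stake and upright in small, image-checked steps. The bar met the stake with its underside about 139 mm above the tote's underside. I pressed for about a second, with readings of 6.6, 9.2 and finally 12.6 N, slightly over the 10 N asked for. While pressing, the arm drifted 2–3 mm towards +x, so the bar probably bore on the edge of the stake.
- **Last checks:** The final pictures show the clamp at rest pinching stake and upright. The chock stands upright in the tote. The gripper is open and clear, reading about 0 N. The loose gauge and plain block look unmoved in the pictures.
- **Not measured:** I judged the clamp's jaw angle and the bar's final position from the pictures only. The wrist camera's calibration shifted by under a millimetre between readings, so I did the final alignment by comparing jaws and stake within the same picture.

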